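# Turn the wash basket out onto its board

## Robot

A 6-joint arm with a two-finger parallel gripper is mounted at the origin on the work surface. World frame = base frame: x ahead of the robot, y to its left, z up, the work surface at z = 0. Lengths are in mm, angles in rad, forces in N, time in s.
With the tool pointing down it reaches from about 350 to 875 mm from the base axis. Payload 4.2 kg.
Tool frame: the origin (TCP) lies at the very end of the fingers, on their centre line; the grasp point (between the pads) lies 19 mm behind it; y points along the fingers, x is the direction in which the jaws open and shut, and the axes are right-handed (so a half turn about y gives the same grasp; the last joint's range is limited). The gripper opens to 85 mm and grips with 20 to 120 N. Pads are 22 mm wide; open, the fingers measure 114 mm over their backs; the gripper's body (76 mm by 85 mm) begins 54 mm behind the grasp point. The pads swing forward as they close: fully open they stand 13 mm farther back than shut.
Start: joints at [-1.038, 0.385, 0.008, 0, -1.194, -0.259], TCP at [169.011, -601.693, 231.312] pointing down, gripper open.
Joint ranges: [-3.14, 3.14], [-1.21, 2.06], [-1.07, 1.41], [-3.16, 2.05], [-2.99, -0.16], [-3.1, 3.1]. Speed limits (rad/s): [2.79, 2.79, 3.14, 3.14, 3.14, 3.14].

## Interface

Orientations are given as [roll, pitch, yaw] about the fixed x, y, z axes, in that order (R = Rz(yaw) Ry(pitch) Rx(roll)).
In Python, from cell import observe, get_image, finish_job gives the robot as it stands.
- The arm moves only by the tool move_arm, never from a script. Its argument "increments" is a list of rows, each an object with "dp": the shift along the tool's x, y, z as a fraction of full scale, a list of three; "roll": the turn about the tool's y as a fraction of full scale; "hand": the closure in counts, from 0 (fully open) to 255 (shut). In form: [{"dp": [tx, ty, tz], "roll": roll, "hand": hand}, ...]. A call has exactly 8 rows; each row is the pose to reach, as a shift and turn from the pose commanded when the call began, along the tool's axes at that moment, turning the shorter way round; what a row does not reach only later rows make up. Full scale, the value 1, is 100 cm for a shift and pi rad for a turn. A row lasts 1/10 s, in which the tool goes at most 50 mm and 8.59 degrees, less where a joint would pass 70% of its speed; a pose out of reach is approached as far as the arm can. A call with a number of a shift or a turn outside -1 to 1 is refused whole. A call with a gripper value outside its range is refused whole. The fingers move at their own pace and stop on an object; the grip force is fixed at half the most. Time passes only in rows, so rows that repeat a pose let the fingers close, or fill a call up. It gives the time, the measured TCP pose, the force and the opening at its end, in the units of the state.
- observe(): the state, without advancing time (a new reading comes with each control period).
- get_image(name): name is "side" or "top" or "wrist"; returns a dict with "img" (480x640x3 uint8, blue, green, red), "fx", "fy", "cx", "cy" (pixels), "k1" (the pictures are not rectified: a ray, as slopes to the right and down, at radius r is drawn at 1 + k1 r^2 times it, then the intrinsics apply), "camera_from_world" (4x4, takes a point from world to camera coordinates). Camera axes: x right, y down, z forward; pixel columns grow to the right and rows downward; lengths in mm; the calibration is good to about 2 mm. A picture is of the moment at which its call begins. There is no depth.
- finish_job(): hands the job in, once; it reports no verdict.
The state is a dict: "clock": time; "joint_pos": joint angles; "joint_vel": joint speeds; "tau": joint torques, N m; "eef_pos": TCP position; "orientation": TCP orientation; "ft_force": force on the tool from outside, world axes, zero at the start; "wrist_torque": the same for the moment, N m; "finger_gap": finger opening in mm.
Only numpy, scipy, OpenCV 4.12 (cv2) and the standard library are available. Lean on these libraries where they do the work, as an engineer would, in place of code of your own. Each camera call takes 0.05 s, during which the arm holds its last target.

## Task

The steel wash basket holds two brass cups standing mouth-up, and a rimmed wooden board lies over it as a lid. Turn basket and board over together, keeping the board against the basket's mouth all the way and letting the load down gently, so that the board ends flat on the bench with the basket upside down on top of it and the cups under it, domes up, ready for buffing. Let go, and leave the other things on the bench where they are.

Things in the scene. Friction and masses are not known exactly. Their poses are not given: they have to be found in the camera images.
- basket: Stainless wash basket, 86 (x) x 160 (y) x 56 (z) mm outside, slatted floor, outward flange along the handle side, 0.36 kg (whole load about 0.74 kg, varies by a fifth). Origin: centre of its underside; z up at the start. One bow handle, on its -x long side, which faces roughly the robot's left (world +y) at the start. The +x long side is plain, so the pair can be rolled over it; the bench beyond is clear for 0.3 m.
- handle (a point): Middle of the handle's round grip bar, 12 mm thick, 100 mm long, parallel to the basket's y axis, at (-104, 0, 26) mm in the basket's frame: centre line 61 mm out from the basket's wall, 44 mm from the board's edge. It can turn between fingers that stay pointing down. 26 mm above the bench at the start, 39 mm when the pair is turned over.
- mouth (a point): Centre of the basket's mouth, on the rim plane, 56 mm from its underside.
- board: Plywood board 9 mm thick, 110 x 176 mm (x from -60 to 50.5), with an 18 mm deep rim, lying rim-down on the basket as a lid, about 2 mm loose. Its handle-side rim hooks under the basket's flange. Origin: on the face resting on the basket's mouth, over its centre; z to the outer face (up, 65 mm above the bench; rim's lower edge 38 mm). Turned over, the origin is 9 mm up.
- cup_a: Brass cup, 65 mm across the mouth, 42 mm high, rounded foot; origin at the centre of its foot, z towards its mouth (up at the start, loose in the basket, hidden by the board).
- cup_b: The other brass cup, just like cup_a.
- brush: Bystander: wooden-handled brush about 190 mm long, lying beside the basket on the robot's side; origin at the middle of its underside.
- felt_wheel: Bystander: off-white felt wheel, 110 mm across, 28 mm thick, lying flat beside the basket on the side away from the robot; origin at the centre of its underside.
- wax_bar: Bystander: brown polishing bar 150 x 45 x 42 mm, part wrapped in paper, on the robot's left; origin at the centre of its underside.
- flap_wheel: Bystander: brown abrasive flap wheel 100 mm across, 40 mm thick, lying flat on the robot's left; origin at the centre of its underside.
- wood_bowl: Bystander: dark wooden bowl 120 mm across, 50 mm high, on the robot's right; origin at the centre of its underside.
- polish_jar: Bystander: jar 76 mm across, 85 mm high, on the robot's right; origin at the centre of its underside.
Things that resemble listed ones, but are neither listed nor needed, are in the scene too. Of the things that look like the basket, the largest one is meant.

How it is judged:
By the outcome, as a careful person would: the job done as asked, in the order asked, and still so for the second after the job is handed in, with the robot touching nothing.
It also fails if it takes over 59 s, if anything falls off the work surface, if the arm or the gripper's body presses on something with over 40 N, if the wrist force passes 120 N, or if a joint passes its speed limit or range.

## Working session

There is one attempt and no reset: what is moved stays moved. The work goes in short steps, Python scripts to look and compute and a tool call to move; the robot and the scene stay as the last step left them, time stands still between calls to the robot, and variables do not carry over. Pictures are saved under pics/ and viewed, and the job is handed in when it is done.

Besides the shell and the picture viewer there is one more tool, called after "Request:" as name([rows], argument=value, ...), one row to a line, values as JSON. move_arm: Moves the arm, as the interface text tells. Shift numbers are shares of 100 cm and turn numbers shares of pi rad, none past 1 either way. Its arguments: {"type":"object","properties":{"increments":{"type":"array"}},"required":["increments"]}

```bash
ls; mkdir -p pics
python3 - <<'E'
from cell import observe,get_image
import cv2
s=observe();print({k:s[k] for k in('clock','eef_pos','orientation','ft_force','finger_gap')})
import json,pickle
for n in('side','top','wrist'):
    d=get_image(n);cv2.imwrite(f'pics/{n}0.png',d['img']);pickle.dump(d,open(f'pics/{n}0.pkl','wb'));print(n,d['fx'],d['cx'],d['cy'],d['k1'],d['camera_from_world'])
E
```

```text
pics
{'clock': 0.0, 'eef_pos': array([ 168.85509388, -601.14207645,  230.18809665]), 'orientation': array([-1.57068886, -0.00223225,  1.84442293]), 'ft_force': array([ 0.34135708,  0.1671493 , -0.46160378]), 'finger_gap': 85.48296814358841}
side 555.1700684494065 317.45731119724934 248.12776543936812 -0.035526732128489065 [[-6.94859337e-01 -7.19144836e-01  1.09855189e-03  3.92180365e+02]
 [-5.01515261e-01  4.83483151e-01 -7.17444413e-01  3.18938874e+02]
 [ 5.15415314e-01 -4.99073890e-01 -6.96614892e-01  8.12585105e+02]
 [ 0.00000000e+00  0.00000000e+00  0.00000000e+00  1.00000000e+00]]
top 518.1713651470283 319.45351993395565 231.96709407776802 -0.09766601093538775 [[-2.78902252e-02 -9.99596368e-01  5.40714103e-03  3.61096131e+01]
 [-9.96900158e-01  2.74160823e-02 -7.37457353e-02  5.53701836e+02]
 [ 7.35677265e-02 -7.44716491e-03 -9.97262417e-01  1.07664672e+03]
 [ 0.00000000e+00  0.00000000e+00  0.00000000e+00  1.00000000e+00]]
wrist 361.96245271162553 321.75224317505086 241.34364350481562 -0.05526891778970735 [[-2.69853163e-01  9.62901285e-01  6.21619512e-04  6.24242359e+02]
 [ 9.27028927e-01  2.59625256e-01  2.70577336e-01 -3.52418924e+01]
 [ 2.60377876e-01  7.35924092e-02 -9.62698041e-01  3.76463240e+02]
 [ 0.00000000e+00  0.00000000e+00  0.00000000e+00  1.00000000e+00]]
```

View pics/top0.png

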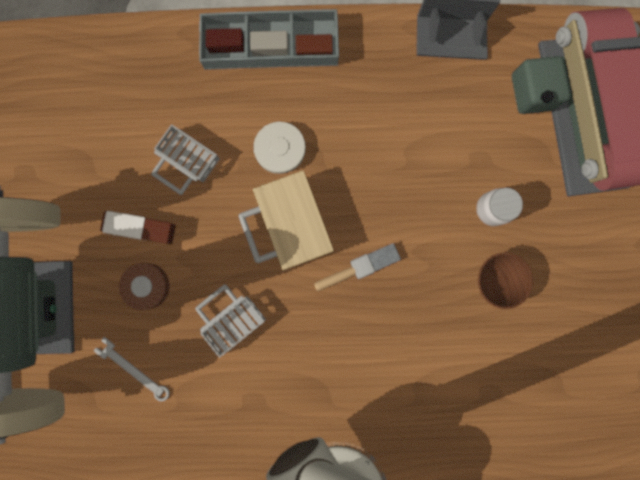

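View pics/side0.png

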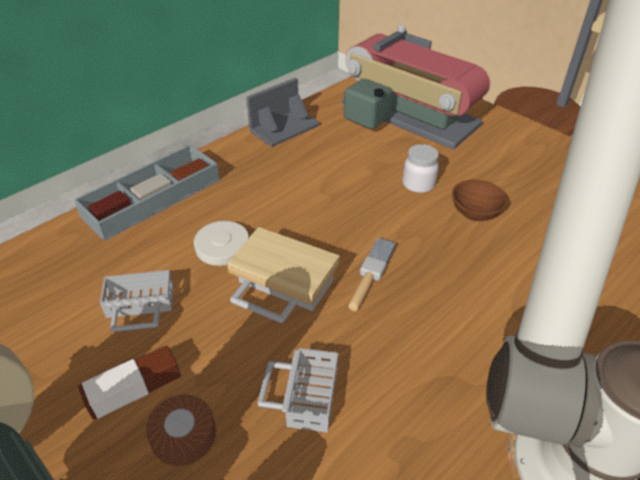

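Run:
```python
import cv2
a=cv2.imread('pics/top0.png')[160:280,225:345];b=cv2.imread('pics/side0.png')[220:330,220:350]
cv2.imwrite('pics/cropt.png',cv2.resize(a,None,fx=5,fy=5,interpolation=cv2.INTER_CUBIC))
cv2.imwrite('pics/crops.png',cv2.resize(b,None,fx=5,fy=5,interpolation=cv2.INTER_CUBIC))
```

```text
(no output)
```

View pics/cropt.png

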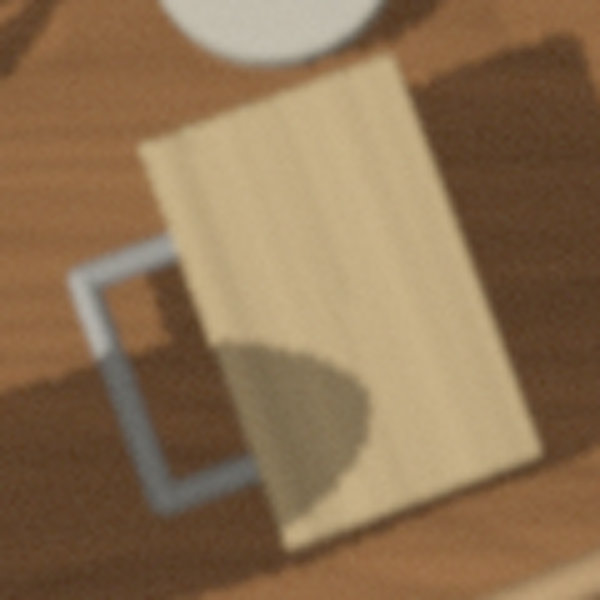

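View pics/crops.png

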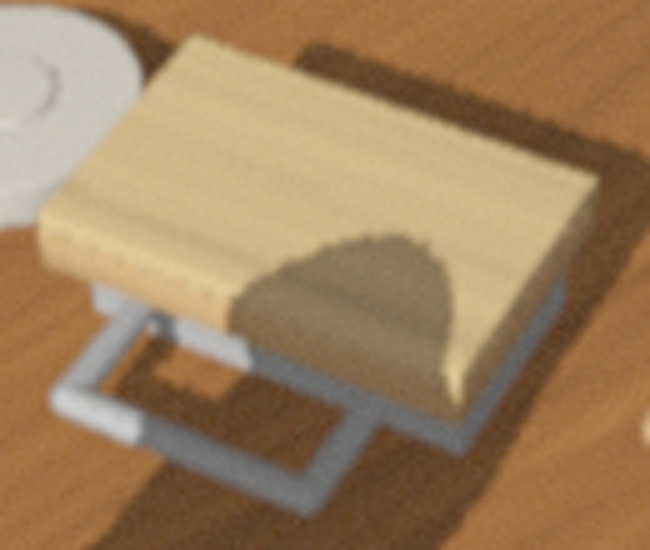

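```bash
cat > h.py <<'E'
import numpy as np,pickle,cv2
from scipy.optimize import least_squares
def proj(d,P):
    P=np.atleast_2d(P).astype(float);T=np.array(d['camera_from_world']);K=np.array([[d['fx'],0,d['cx']],[0,d['fy'],d['cy']],[0,0,1]])
    return cv2.projectPoints(P,cv2.Rodrigues(T[:3,:3])[0],T[:3,3],K,np.array([d['k1'],0,0,0,0]))[0][:,0]
def unproj(d,uv,z):
    T=np.array(d['camera_from_world']);K=np.array([[d['fx'],0,d['cx']],[0,d['fy'],d['cy']],[0,0,1]])
    n=cv2.undistortPoints(np.array([[uv]],float),K,np.array([d['k1'],0,0,0,0]))[0,0]
    r=T[:3,:3].T@np.array([n[0],n[1],1]);c=-T[:3,:3].T@T[:3,3];return c+r*(z-c[2])/r[2]
E
python3 - <<'E'
from h import *
t=pickle.load(open('pics/top0.pkl','rb'));s=pickle.load(open('pics/side0.pkl','rb'))
f=lambda a,o:(np.array(a,float)+.5)/5-.5+o
pt=f([[140,145],[395,52],[542,452],[288,552],[70,275],[165,512]],[225,160])
ps=f([[45,213],[197,35],[598,182],[457,402],],[220,220])
L=np.array([[-60,88,65],[50.5,88,65],[50.5,-88,65],[-60,-88,65],[-110,50,28],[-110,-50,28]])
def W(q,L):
    c,n=np.cos(q[2]),np.sin(q[2]);return np.c_[q[0]+c*L[:,0]-n*L[:,1],q[1]+n*L[:,0]+c*L[:,1],L[:,2]]
for z in L[:4]: pass
for i in range(4): print(unproj(t,pt[i],65),unproj(s,ps[i],65))
for i in(4,5):print(unproj(t,pt[i],28))
best=None
for y0 in np.arange(-3,3,.7):
    r=least_squares(lambda q:np.r_[(proj(t,W(q,L))-pt).ravel(),(proj(s,W(q,L[:4]))-ps).ravel()],[550,30,y0])
    if best is None or r.cost<best.cost:best=r
q=best.x;print(q,best.cost,best.fun.round(1));print('handle',W(q,np.array([[-104,0,26.]])),'ctr')
E
```

```text
[643.9205481  155.38849984  65.        ] [640.06843542 154.26261737  65.        ]
[679.51252618  50.05302668  65.        ] [676.75886761  51.28175055  65.        ]
[513.81912959  -5.31791714  65.        ] [510.18667852  -3.72776374  65.        ]
[476.22198588  98.50705392  65.        ] [468.9041962  107.82618459  65.        ]
[595.36409402 190.41167272  28.        ]
[494.40641101 152.14836766  28.        ]
[578.37818142  70.34596617  -1.25007629] 22.292109758219624 [ 0.2  0.5 -0.   0.8  0.   1.5 -0.5  0.1 -0.   2.  -3.3 -0.8 -1.3 -0.6
  0.1 -0.5  0.4 -0.6  0.7 -4.8]
handle [[545.59218479 169.04286797  26.        ]] ctr
```

Run:
```python
from h import *
t=pickle.load(open('pics/top0.pkl','rb'));s=pickle.load(open('pics/side0.pkl','rb'))
f=lambda a,o:(np.array(a,float)+.5)/5-.5+o
pt=f([[140,145],[395,52],[542,452],[288,552],[70,275],[165,512]],[225,160])
ps=f([[45,213],[197,35],[598,182]],[220,220])
L=np.array([[-60,88,65],[50.5,88,65],[50.5,-88,65],[-60,-88,65],[-110,54,28],[-110,-54,28]])
def W(q,L):
    c,n=np.cos(q[2]),np.sin(q[2]);return np.c_[q[0]+c*L[:,0]-n*L[:,1],q[1]+n*L[:,0]+c*L[:,1],L[:,2]]
r=least_squares(lambda q:np.r_[(proj(t,W(q,L))-pt).ravel(),(proj(s,W(q,L[:3]))-ps).ravel()],[578,70,-1.25])
q=r.x;print(q,r.cost,r.fun.round(1));print('handle',W(q,np.array([[-104,0,26.]])))
h=W(q,np.array([[-104,0,26.]]))[0]
from cell import observe
from scipy.spatial.transform import Rotation as R
s0=observe();Rm=R.from_euler('xyz',s0['orientation']).as_matrix();print(Rm.round(3),s0['joint_pos'].round(3))
print(Rm.T@(h-s0['eef_pos']))
# roll is about tool y (points down). need tool x along basket x
bx=np.array([np.cos(q[2]),np.sin(q[2]),0])
a=Rm.T@bx;print('basket x in tool',a, 'roll', np.arctan2(-a[2],a[0])/np.pi)
for nm,uv in dict(felt=(279,147),brushEnd=(318,287),brushhead=(398,255),jar=(500,207),bowl=(507,280)).items():print(nm,unproj(t,uv,20))
print(unproj(t,(345,272),20))
```

```text
[579.27507954  69.41553769  -1.24187066] 5.363513211198389 [ 0.4  0.3  0.   0.3  0.8  0.7  0.4 -0.2 -0.3  0.3 -1.9  0.9 -1.2 -0.8
 -0.2 -0.8  0.3 -1.4]
handle [[545.68032625 167.84009028  26.        ]]
[[-0.27  -0.001 -0.963]
 [ 0.963  0.002 -0.27 ]
 [ 0.002 -1.     0.   ]] [-1.038  0.385  0.007 -0.    -1.194 -0.259]
[ 638.30989932  205.48703853 -570.66660396]
basket x in tool [-0.99847378 -0.00166919 -0.05520249] roll 0.9824195396449783
felt [739.99969761 102.5893058   20.        ]
brushEnd [438.56693309  27.05441105  20.        ]
brushhead [ 501.05159472 -144.15156354   20.        ]
jar [ 597.77256913 -369.89561625   20.        ]
bowl [ 440.59773764 -377.05379247   20.        ]
[468.44884218 -30.71103307  20.        ]
```

View pics/wrist0.png

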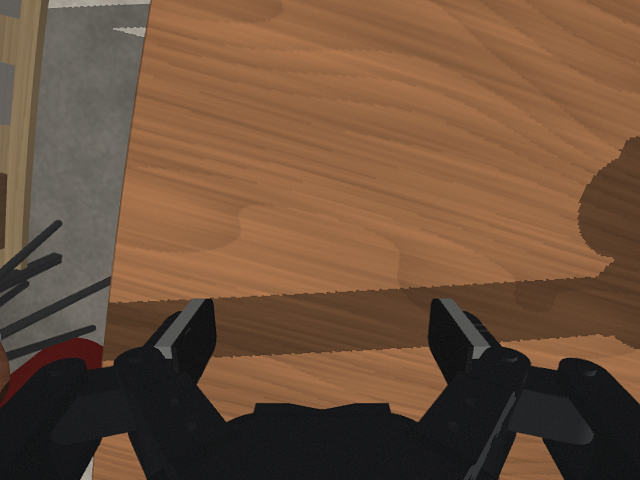

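Request:
move_arm([
  {"dp": [0.045, 0, -0.04], "roll": -0.0176, "hand": 150},
  {"dp": [0.639, 0.03, -0.571], "roll": -0.0176, "hand": 150},
  {"dp": [0.639, 0.03, -0.571], "roll": -0.0176, "hand": 150},
  {"dp": [0.639, 0.03, -0.571], "roll": -0.0176, "hand": 150},
  {"dp": [0.639, 0.03, -0.571], "roll": -0.0176, "hand": 150},
  {"dp": [0.639, 0.03, -0.571], "roll": -0.0176, "hand": 150},
  {"dp": [0.639, 0.03, -0.571], "roll": -0.0176, "hand": 150},
  {"dp": [0.639, 0.03, -0.571], "roll": -0.0176, "hand": 150},
])

```text
clock: 0.95
eef_pos: [345.1, -240.8, 218.4]
orientation: [-1.571, 0.0, 1.9]
ft_force: [1.7, -1.0, -0.2]
finger_gap: 35.2
```

```bash
cat >> h.py <<'E'
from scipy.spatial.transform import Rotation as R
H=np.array([545.68,167.84,26.]);YAW=-1.24187
def go(target,yaw=YAW):
    from cell import observe
    s=observe();Rm=R.from_euler('xyz',s['orientation']).as_matrix()
    bx=np.array([np.cos(yaw),np.sin(yaw),0]);a=-Rm.T@bx
    print('t',round(s['clock'],2),'pos',s['eef_pos'].round(1),'ori',s['orientation'].round(4),'gap',round(s['finger_gap'],1),'F',np.round(s['ft_force'],1),'j',s['joint_pos'].round(2))
    print('dp mm',(Rm.T@(np.array(target)-s['eef_pos'])).round(1),'roll',round(np.arctan2(-a[2],a[0])/np.pi,4))
E
python3 -c "
from h import *;go([H[0],H[1],150])"
```

```text
t 0.95 pos [ 345.1 -240.8  218.4] ori [-1.5713e+00  2.0000e-04  1.8996e+00] gap 35.2 F [ 1.7 -1.  -0.2] j [-0.22  0.04 -0.48 -0.   -1.05 -1.02]
dp mm [ 322.    68.4 -321.8] roll -0.0
```

Request:
move_arm([
  {"dp": [0.32, 0.05, -0.32], "roll": 0, "hand": 150},
  {"dp": [0.32, 0.05, -0.32], "roll": 0, "hand": 150},
  {"dp": [0.32, 0.05, -0.32], "roll": 0, "hand": 150},
  {"dp": [0.32, 0.05, -0.32], "roll": 0, "hand": 150},
  {"dp": [0.32, 0.05, -0.32], "roll": 0, "hand": 150},
  {"dp": [0.32, 0.05, -0.32], "roll": 0, "hand": 150},
  {"dp": [0.32, 0.05, -0.32], "roll": 0, "hand": 150},
  {"dp": [0.32, 0.05, -0.32], "roll": 0, "hand": 150},
])

```text
clock: 1.75
eef_pos: [520.3, 116.3, 174.1]
orientation: [-1.571, 0.0, 1.9]
ft_force: [0.6, -0.3, 0.3]
finger_gap: 35.4
```

```bash
python3 -c "
from h import *;go([H[0],H[1],150])"
```

```text
t 1.75 pos [520.3 116.3 174.1] ori [-1.5706  0.      1.9004] gap 35.4 F [ 0.6 -0.3  0.3] j [ 0.52  0.28 -0.3   0.   -0.99 -1.77]
dp mm [ 40.6  24.  -40.7] roll 0.0002
```

Request:
move_arm([
  {"dp": [0.035, 0.01, -0.035], "roll": 0, "hand": 150},
  {"dp": [0.035, 0.01, -0.035], "roll": 0, "hand": 150},
  {"dp": [0.035, 0.01, -0.035], "roll": 0, "hand": 150},
  {"dp": [0.035, 0.01, -0.035], "roll": 0, "hand": 150},
  {"dp": [0.035, 0.01, -0.035], "roll": 0, "hand": 150},
  {"dp": [0.035, 0.01, -0.035], "roll": 0, "hand": 150},
  {"dp": [0.035, 0.01, -0.035], "roll": 0, "hand": 150},
  {"dp": [0.035, 0.01, -0.035], "roll": 0, "hand": 150},
])

```text
clock: 2.55
eef_pos: [541.8, 158.2, 164.8]
orientation: [-1.571, -0.0, 1.899]
ft_force: [0.9, -0.9, -0.3]
finger_gap: 35.3
```

```bash
python3 -c "
from h import *;go([H[0],H[1],85])
from cell import get_image
d=get_image('wrist');cv2.imwrite('pics/w1.png',d['img']);pickle.dump(d,open('pics/w1.pkl','wb'))
c,s=np.cos(YAW),np.sin(YAW)
bx=np.array([c,s,0]);by=np.array([-s,c,0])
for k in(-50,0,50):print(proj(d,H+k*by))
"
```

```text
t 2.55 pos [541.8 158.2 164.8] ori [-1.5714e+00 -1.0000e-04  1.8992e+00] gap 35.3 F [ 0.9 -0.9 -0.3] j [ 0.57  0.34 -0.24 -0.   -0.99 -1.81]
dp mm [ 7.8 79.8 -6.8] roll -0.0002
[[332.04160495 173.76730178]]
[[331.63551723 236.90110775]]
[[331.2363981  294.44804356]]
```

View pics/w1.png

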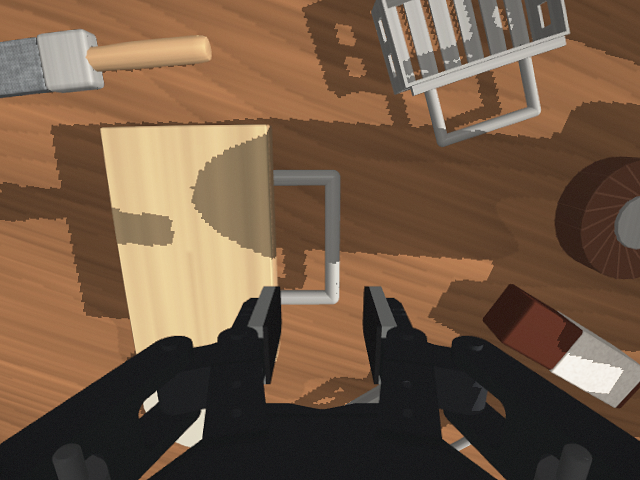

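Request:
move_arm([
  {"dp": [0.008, 0.03, -0.007], "roll": 0, "hand": 175},
  {"dp": [0.008, 0.06, -0.007], "roll": 0, "hand": 175},
  {"dp": [0.008, 0.09, -0.007], "roll": 0, "hand": 175},
  {"dp": [0.008, 0.11, -0.007], "roll": 0, "hand": 175},
  {"dp": [0.008, 0.115, -0.007], "roll": 0, "hand": 175},
  {"dp": [0.008, 0.115, -0.007], "roll": 0, "hand": 175},
  {"dp": [0.008, 0.115, -0.007], "roll": 0, "hand": 175},
  {"dp": [0.008, 0.115, -0.007], "roll": 0, "hand": 175},
])

```text
clock: 3.4
eef_pos: [546.7, 169.0, 50.8]
orientation: [-1.574, -0.001, 1.9]
ft_force: [0.6, -0.1, -0.2]
finger_gap: 26.9
```

```bash
cat > snap.py <<'E'
import sys
from h import *
from cell import get_image
n,tag=sys.argv[1:3]
d=get_image(n);im=d['img']
if len(sys.argv)>3:
    x0,y0,x1,y1=map(int,sys.argv[3].split(','));f=600/max(x1-x0,y1-y0)
    im=cv2.resize(im[y0:y1,x0:x1],None,fx=f,fy=f,interpolation=cv2.INTER_CUBIC)
cv2.imwrite(f'pics/{tag}.png',im);pickle.dump(d,open(f'pics/{tag}.pkl','wb'))
E
python3 -c "
from h import *;go([H[0],H[1],8])"; python3 snap.py wrist w2; python3 snap.py side s2 200,120,400,340
```

```text
t 3.4 pos [546.7 169.   50.8] ori [-1.5736e+00 -5.0000e-04  1.9001e+00] gap 26.9 F [ 0.6 -0.1 -0.2] j [ 0.58  0.49 -0.34  0.   -0.74 -1.82]
dp mm [-0.8 42.8  1.5] roll 0.0001
```

View pics/w2.png

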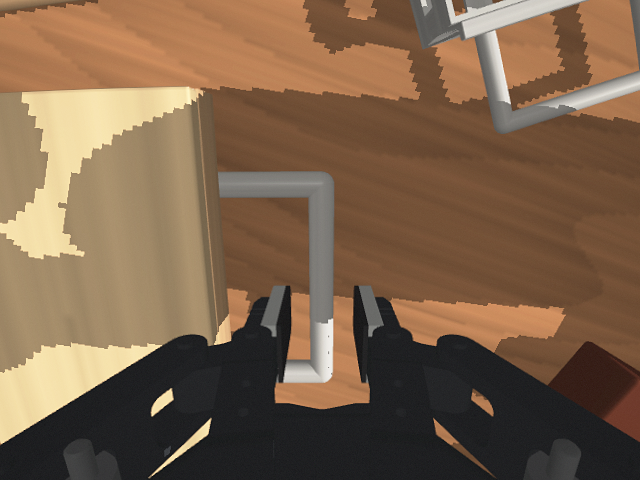

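View pics/s2.png

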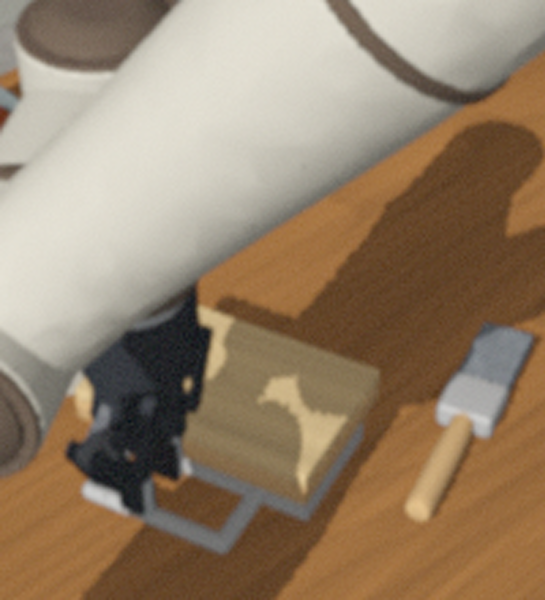

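Request:
move_arm([
  {"dp": [0, 0.01, 0.001], "roll": 0, "hand": 175},
  {"dp": [0, 0.02, 0.001], "roll": 0, "hand": 175},
  {"dp": [0, 0.03, 0.001], "roll": 0, "hand": 175},
  {"dp": [0, 0.037, 0.001], "roll": 0, "hand": 175},
  {"dp": [0, 0.042, 0.001], "roll": 0, "hand": 175},
  {"dp": [0, 0.042, 0.001], "roll": 0, "hand": 175},
  {"dp": [0, 0.042, 0.001], "roll": 0, "hand": 175},
  {"dp": [0, 0.042, 0.001], "roll": 0, "hand": 175},
])

```text
clock: 4.3
eef_pos: [545.0, 168.8, 6.9]
orientation: [-1.571, -0.0, 1.9]
ft_force: [-0.7, 3.9, -0.5]
finger_gap: 26.8
```

```bash
python3 -c "
from h import *;go([H[0],H[1],8])"; python3 snap.py wrist w3
```

```text
t 4.3 pos [545.  168.8   6.9] ori [-1.5712e+00 -3.0000e-04  1.9004e+00] gap 26.8 F [-0.7  3.9 -0.5] j [ 0.58  0.55 -0.38 -0.   -0.64 -1.83]
dp mm [-1.1 -1.1 -0.3] roll 0.0002
```

View pics/w3.png

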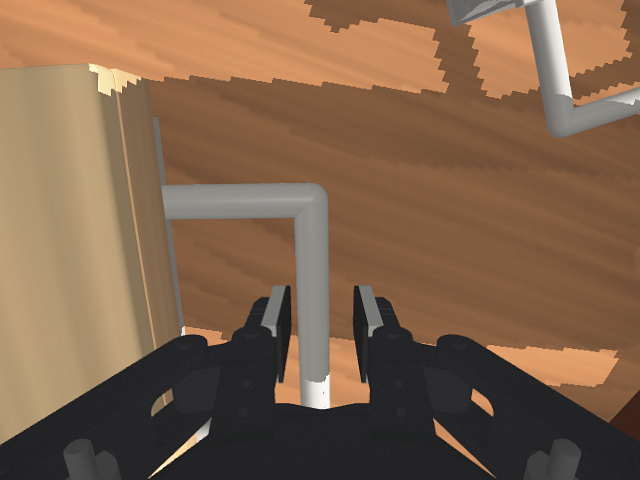

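Request:
move_arm([
  {"dp": [0, 0, 0], "roll": 0, "hand": 195},
  {"dp": [0, 0, 0], "roll": 0, "hand": 210},
  {"dp": [0, 0, 0], "roll": 0, "hand": 225},
  {"dp": [0, 0, 0], "roll": 0, "hand": 240},
  {"dp": [0, 0, 0], "roll": 0, "hand": 255},
  {"dp": [0, 0, 0], "roll": 0, "hand": 255},
  {"dp": [0, 0, 0], "roll": 0, "hand": 255},
  {"dp": [0, 0, 0], "roll": 0, "hand": 255},
])

```text
clock: 5.15
eef_pos: [544.6, 168.1, 7.1]
orientation: [-1.57, 0.0, 1.9]
ft_force: [0.5, -2.6, -2.2]
finger_gap: 10.0
```

```bash
python3 -c "
from h import *;go([H[0],H[1],8])"; python3 snap.py wrist w4;python3 snap.py side s4 200,120,400,340
```

```text
t 5.15 pos [544.6 168.1   7.1] ori [-1.57    0.      1.8996] gap 10.0 F [ 0.5 -2.6 -2.2] j [ 0.58  0.55 -0.38 -0.   -0.64 -1.83]
dp mm [-0.6 -0.9 -1. ] roll -0.0
```

View pics/w4.png

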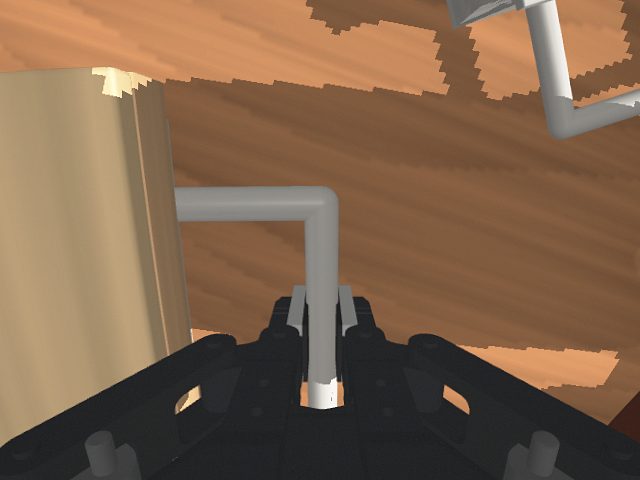

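View pics/s4.png

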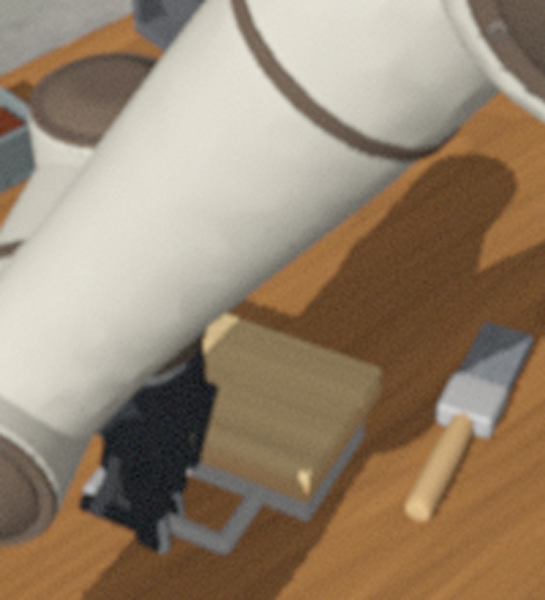

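```bash
cat >> h.py <<'E'
def path(th):
    """handle (along bx, up) for tilt th deg, basket frame start"""
    P=[(np.array([43,0.]),0,43.),(np.array([50.5,38.]),78.83,43+38.73),(np.array([50.5,65.]),90,43+38.73+27)]
    for p,t0,X in P[::-1]:
        if th>=t0: break
    r=np.array([-104,26.])-p;a=np.radians(th);return np.array([X+np.cos(a)*r[0]+np.sin(a)*r[1],-np.sin(a)*r[0]+np.cos(a)*r[1]])
def rows(ts,start):
    return [((path(t)-start)/1000).round(4).tolist() for t in ts]
E
python3 - <<'E'
from h import *
th=0
while th<180:
    ts=[th+3*i for i in range(1,9)];ts=[min(t,180) for t in ts]
    print(th,[[-a,-b] for a,b in rows(ts,path(th))]);th=ts[-1]
E
```

```text
0 [[-0.0016, -0.0077], [-0.0035, -0.0152], [-0.0059, -0.0227], [-0.0086, -0.03], [-0.0117, -0.0372], [-0.0152, -0.0442], [-0.0191, -0.051], [-0.0233, -0.0575]]
24 [[-0.0045, -0.0064], [-0.0094, -0.0125], [-0.0146, -0.0183], [-0.0201, -0.0239], [-0.0258, -0.0292], [-0.0319, -0.0341], [-0.0382, -0.0388], [-0.0447, -0.0431]]
48 [[-0.0067, -0.004], [-0.0137, -0.0076], [-0.0208, -0.0108], [-0.0281, -0.0137], [-0.0355, -0.0161], [-0.043, -0.0182], [-0.0506, -0.0199], [-0.0583, -0.0212]]
72 [[-0.0078, -0.0009], [-0.0156, -0.0014], [-0.0234, -0.0029], [-0.0313, -0.0046], [-0.0394, -0.0058], [-0.0474, -0.0067], [-0.0556, -0.0085], [-0.0638, -0.0099]]
96 [[-0.0083, -0.001], [-0.0166, -0.0015], [-0.025, -0.0016], [-0.0333, -0.0013], [-0.0416, -0.0005], [-0.0498, 0.0007], [-0.058, 0.0024], [-0.0661, 0.0044]]
120 [[-0.008, 0.0025], [-0.0158, 0.0054], [-0.0234, 0.0087], [-0.0309, 0.0124], [-0.0382, 0.0165], [-0.0452, 0.0209], [-0.0521, 0.0258], [-0.0586, 0.0309]]
144 [[-0.0063, 0.0055], [-0.0122, 0.0113], [-0.0179, 0.0175], [-0.0232, 0.0239], [-0.0282, 0.0306], [-0.0328, 0.0375], [-0.0371, 0.0447], [-0.0409, 0.0521]]
168 [[-0.0035, 0.0076], [-0.0066, 0.0153], [-0.0092, 0.0232], [-0.0115, 0.0313], [-0.0115, 0.0313], [-0.0115, 0.0313], [-0.0115, 0.0313], [-0.0115, 0.0313]]
```

Request:
move_arm([
  {"dp": [-0.0016, -0.0077, 0], "roll": 0, "hand": 255},
  {"dp": [-0.0035, -0.0152, 0], "roll": 0, "hand": 255},
  {"dp": [-0.0059, -0.0227, 0], "roll": 0, "hand": 255},
  {"dp": [-0.0086, -0.03, 0], "roll": 0, "hand": 255},
  {"dp": [-0.0117, -0.0372, 0], "roll": 0, "hand": 255},
  {"dp": [-0.0152, -0.0442, 0], "roll": 0, "hand": 255},
  {"dp": [-0.0191, -0.051, 0], "roll": 0, "hand": 255},
  {"dp": [-0.0233, -0.0575, 0], "roll": 0, "hand": 255},
])

```text
clock: 6.05
eef_pos: [552.7, 146.1, 65.7]
orientation: [-1.572, -0.0, 1.9]
ft_force: [-0.0, 1.9, -2.9]
finger_gap: 9.9
```

```bash
python3 -c "
from h import *;go([H[0],H[1],8])"; python3 snap.py side s5 200,120,400,340; python3 snap.py top t5 200,140,400,300
```

```text
t 6.05 pos [552.7 146.1  65.7] ori [-1.5715e+00 -3.0000e-04  1.9000e+00] gap 9.9 F [-0.   1.9 -2.9] j [ 0.54  0.47 -0.33 -0.   -0.77 -1.78]
dp mm [22.8 57.8 -0.4] roll 0.0001
```

View pics/s5.png

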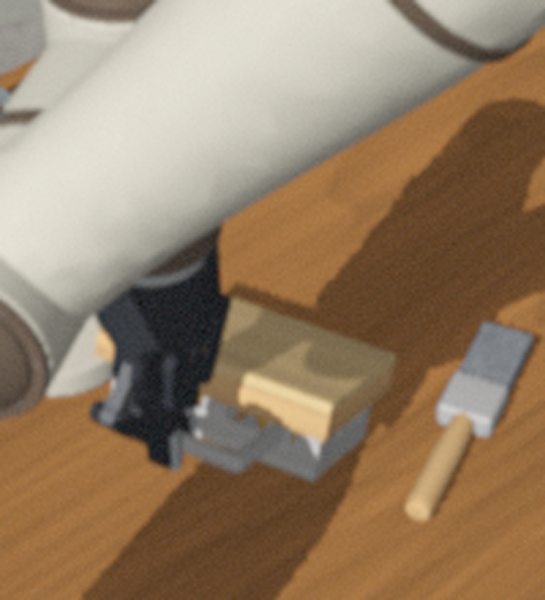

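View pics/t5.png

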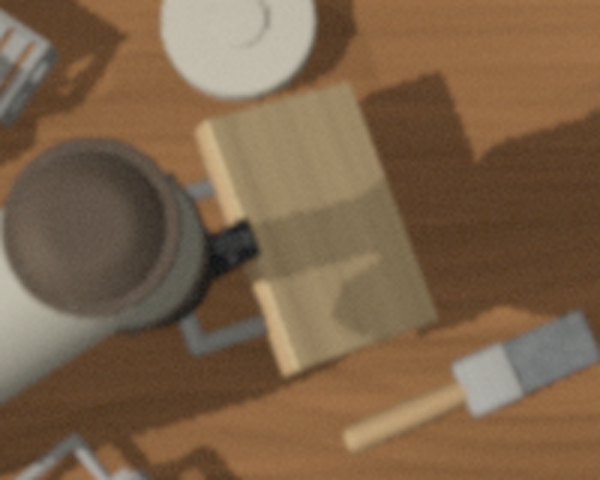

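Request:
move_arm([
  {"dp": [-0.0045, -0.0064, 0], "roll": 0, "hand": 255},
  {"dp": [-0.0094, -0.0125, 0], "roll": 0, "hand": 255},
  {"dp": [-0.0146, -0.0183, 0], "roll": 0, "hand": 255},
  {"dp": [-0.0201, -0.0239, 0], "roll": 0, "hand": 255},
  {"dp": [-0.0258, -0.0292, 0], "roll": 0, "hand": 255},
  {"dp": [-0.0319, -0.0341, 0], "roll": 0, "hand": 255},
  {"dp": [-0.0382, -0.0388, 0], "roll": 0, "hand": 255},
  {"dp": [-0.0447, -0.0431, 0], "roll": 0, "hand": 255},
])

```text
clock: 6.95
eef_pos: [566.8, 103.2, 108.2]
orientation: [-1.57, -0.0, 1.9]
ft_force: [0.2, -0.2, -6.0]
finger_gap: 9.7
```

```bash
python3 -c "
from h import *;go([H[0],H[1],8])"; python3 snap.py side s6 200,120,400,340; python3 snap.py top t6 200,140,400,300
```

```text
t 6.95 pos [566.8 103.2 108.2] ori [-1.5704e+00 -2.0000e-04  1.8995e+00] gap 9.7 F [ 0.2 -0.2 -6. ] j [ 0.46  0.42 -0.28 -0.   -0.87 -1.7 ]
dp mm [ 68.  100.2  -0.9] roll -0.0001
```

View pics/s6.png

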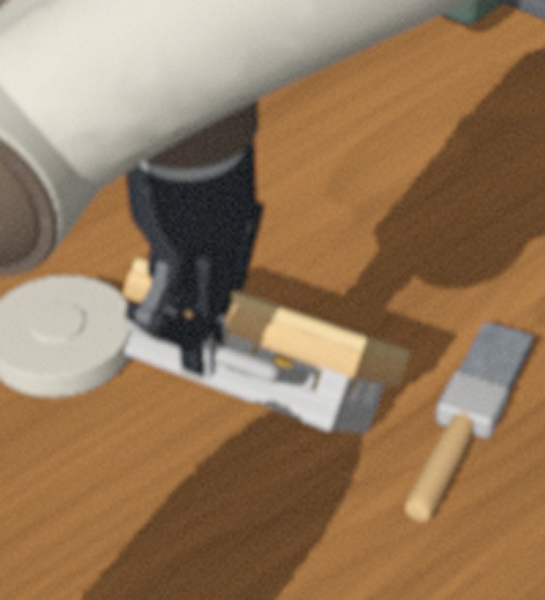

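View pics/t6.png

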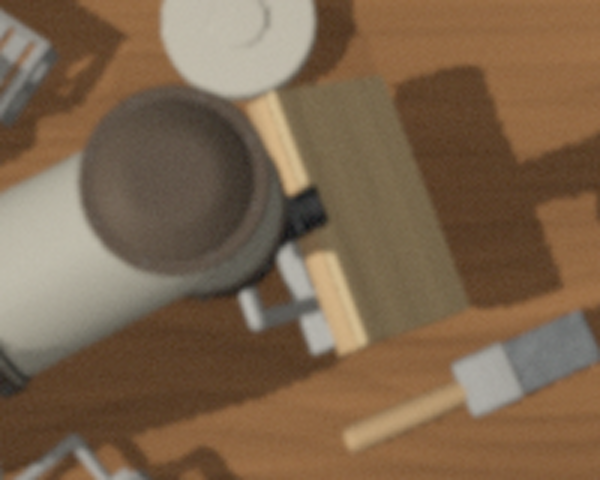

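```bash
python3 -c "
import cv2
a=cv2.imread('pics/s6.png');cv2.imwrite('pics/s6z.png',cv2.resize(a[240:450,100:430],None,fx=2.2,fy=2.2))"
```

```text
(no output)
```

View pics/s6z.png

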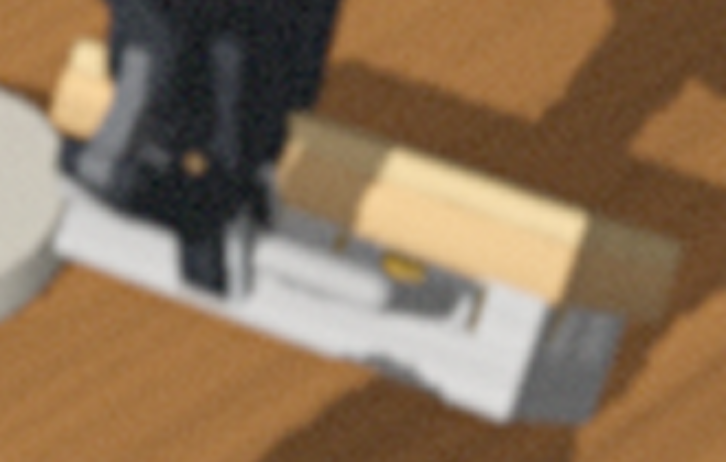

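Request:
move_arm([
  {"dp": [-0.0067, -0.004, 0], "roll": 0, "hand": 255},
  {"dp": [-0.0137, -0.0076, 0], "roll": 0, "hand": 255},
  {"dp": [-0.0208, -0.0108, 0], "roll": 0, "hand": 255},
  {"dp": [-0.0281, -0.0137, 0], "roll": 0, "hand": 255},
  {"dp": [-0.0355, -0.0161, 0], "roll": 0, "hand": 255},
  {"dp": [-0.043, -0.0182, 0], "roll": 0, "hand": 255},
  {"dp": [-0.0506, -0.0199, 0], "roll": 0, "hand": 255},
  {"dp": [-0.0583, -0.0212, 0], "roll": 0, "hand": 255},
])

```text
clock: 7.85
eef_pos: [585.8, 48.0, 129.2]
orientation: [-1.571, -0.0, 1.9]
ft_force: [-0.9, -0.2, -6.1]
finger_gap: 9.8
```

```bash
python3 -c "
from h import *;go([H[0],H[1],8])"; python3 snap.py side s7 220,140,400,320; python3 snap.py top t7 200,140,400,300
```

```text
t 7.85 pos [585.8  48.  129.2] ori [-1.5706 -0.      1.8998] gap 9.8 F [-0.9 -0.2 -6.1] j [ 0.36  0.41 -0.22 -0.   -0.93 -1.6 ]
dp mm [126.4 121.2  -0.8] roll 0.0
```

View pics/s7.png

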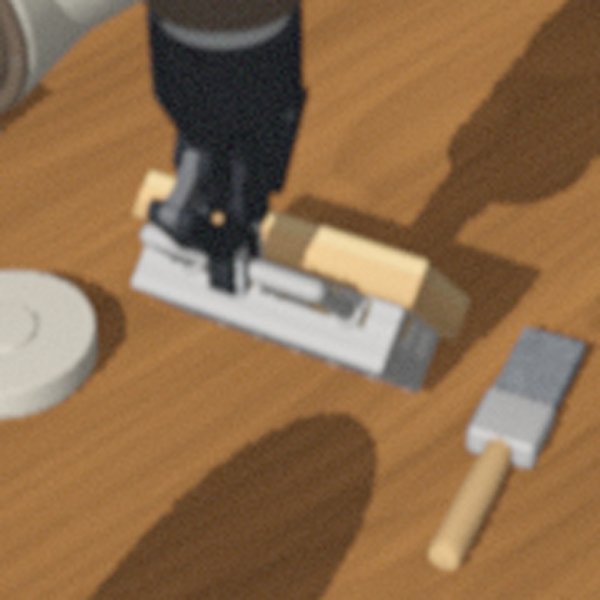

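View pics/t7.png

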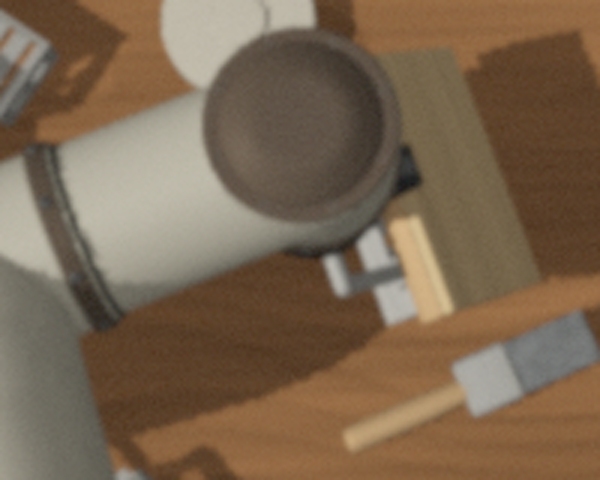

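```bash
cat >> h.py <<'E'
def Wt(L,th,hw,yaw=YAW):
    """basket-frame points L -> world, tilt th deg, bar centre at hw"""
    L=np.atleast_2d(L).astype(float)-np.array([-104,0,26.]);a=np.radians(th)
    x=np.cos(a)*L[:,0]+np.sin(a)*L[:,2];z=-np.sin(a)*L[:,0]+np.cos(a)*L[:,2]
    bx=np.array([np.cos(yaw),np.sin(yaw),0]);by=np.array([-np.sin(yaw),np.cos(yaw),0])
    return hw+x[:,None]*bx+L[:,1:2]*by+z[:,None]*np.array([0,0,1.])
E
python3 - <<'E'
from h import *
t=pickle.load(open('pics/t7.pkl','rb'));f=lambda a:(np.array(a,float)+.5)/3-.5+[200,140]
pt=f([[540,278],[452,48],[437,316],[425,322]])
L=np.array([[50.5,-88,65],[50.5,88,65],[-60,-88,65],[-60,-88,38]])
hw=np.array([585.8,48,129.2+19])
for th in range(36,76,6):
    P=Wt(L,th,hw);e=Wt([[43,0,0],[50.5,0,38]],th,hw);print(th,(proj(t,P)-pt).round(1).tolist(),'edge z',e[:,2].round(1))
r=least_squares(lambda q:(proj(t,Wt(L[:3],q[0],hw+np.r_[q[1],q[2],0],YAW+q[3]))-pt[:3]).ravel(),[50,0,0,0]);print(r.x,r.fun.round(1))
E
```

```text
36 [[10.9, -2.8], [8.9, -7.7], [5.5, -1.4], [0.9, 0.1]] edge z [40.8 67.1]
42 [[6.6, -1.0], [5.1, -4.8], [5.4, -1.3], [-0.2, 0.5]] edge z [30.5 53.7]
48 [[1.8, 1.0], [0.7, -1.8], [5.0, -1.1], [-1.4, 1.1]] edge z [21.6 41.4]
54 [[-3.5, 3.2], [-4.2, 1.3], [4.3, -0.7], [-2.9, 1.7]] edge z [14.  30.3]
60 [[-9.2, 5.4], [-9.5, 4.4], [3.3, -0.3], [-4.5, 2.3]] edge z [ 7.9 20.4]
66 [[-15.3, 7.8], [-15.2, 7.4], [2.0, 0.3], [-6.3, 3.0]] edge z [ 3.3 11.9]
72 [[-21.7, 10.3], [-21.3, 10.5], [0.4, 0.9], [-8.2, 3.8]] edge z [0.4 5. ]
[ 4.52484323e+01 -1.38589834e+00  8.18317452e+00 -1.04718031e-02] [-0.1  1.7 -0.5 -1.9  0.5  0.1]
```

Request:
move_arm([
  {"dp": [0, 0.003, 0], "roll": 0, "hand": 255},
  {"dp": [0, 0.006, 0], "roll": 0, "hand": 255},
  {"dp": [0, 0.009, 0], "roll": 0, "hand": 255},
  {"dp": [0, 0.012, 0], "roll": 0, "hand": 255},
  {"dp": [0, 0.015, 0], "roll": 0, "hand": 255},
  {"dp": [0, 0.017, 0], "roll": 0, "hand": 255},
  {"dp": [0, 0.017, 0], "roll": 0, "hand": 255},
  {"dp": [0, 0.017, 0], "roll": 0, "hand": 255},
])

```text
clock: 8.75
eef_pos: [586.0, 49.5, 113.8]
orientation: [-1.573, -0.0, 1.901]
ft_force: [-4.1, 3.2, 2.3]
finger_gap: 9.8
```

```bash
python3 -c "
from h import *;go([H[0],H[1],8])
from cell import observe
for i in range(4): print(observe()['ft_force'].round(1))"; python3 snap.py side s8 220,140,400,320; python3 snap.py top t8 200,140,400,300
```

```text
t 8.75 pos [586.   49.5 113.8] ori [-1.5726e+00 -2.0000e-04  1.9006e+00] gap 9.8 F [-4.1  3.2  2.3] j [ 0.36  0.43 -0.24 -0.   -0.9  -1.6 ]
dp mm [125.  105.8   0. ] roll 0.0003
[-4.1  3.2  2.3]
[-4.1  3.2  2.3]
[-4.1  3.2  2.3]
[-4.1  3.2  2.3]
```

View pics/s8.png

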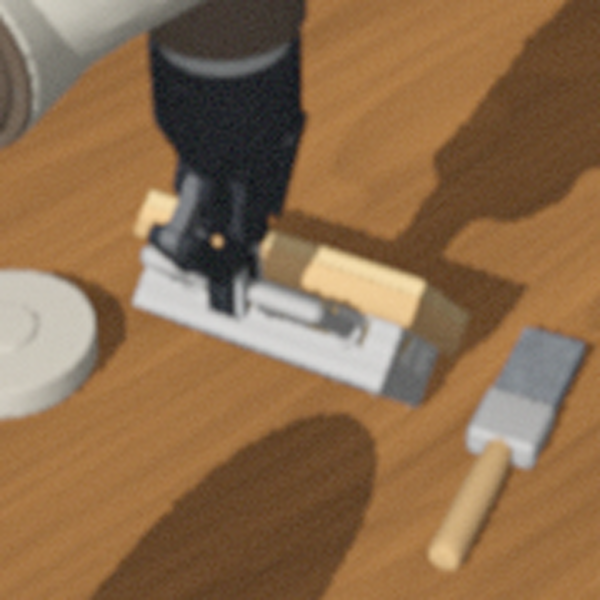

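View pics/t8.png

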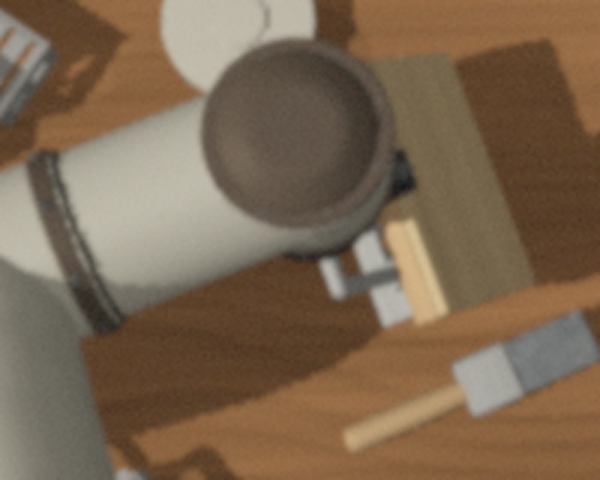

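Request:
move_arm([
  {"dp": [0, -0.002, 0], "roll": 0, "hand": 255},
  {"dp": [0, -0.003, 0], "roll": 0, "hand": 250},
  {"dp": [0, -0.003, 0], "roll": 0, "hand": 245},
  {"dp": [0, -0.003, 0], "roll": 0, "hand": 240},
  {"dp": [0, -0.003, 0], "roll": 0, "hand": 236},
  {"dp": [0, -0.003, 0], "roll": 0, "hand": 233},
  {"dp": [0, -0.003, 0], "roll": 0, "hand": 230},
  {"dp": [0, -0.003, 0], "roll": 0, "hand": 230},
])

```text
clock: 9.65
eef_pos: [585.7, 48.6, 115.1]
orientation: [-1.571, 0.0, 1.9]
ft_force: [-0.3, 0.6, -5.3]
finger_gap: 10.0
```

```bash
python3 -c "
from h import *;go([H[0],H[1],8])"; python3 snap.py side s9 220,140,400,320
```

```text
t 9.65 pos [585.7  48.6 115.1] ori [-1.5707  0.      1.8998] gap 10.0 F [-0.3  0.6 -5.3] j [ 0.36  0.43 -0.24  0.   -0.9  -1.6 ]
dp mm [125.7 107.1  -0.7] roll 0.0
```

View pics/s9.png

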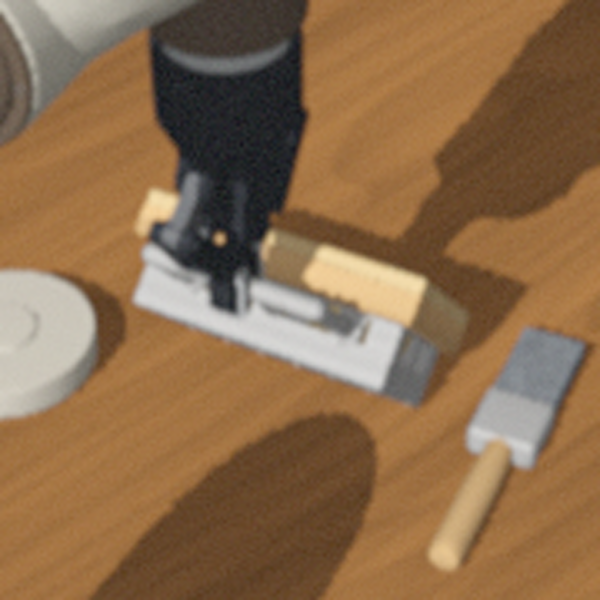

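Request:
move_arm([
  {"dp": [0, 0, 0], "roll": 0, "hand": 229},
  {"dp": [0, 0, 0], "roll": 0, "hand": 228},
  {"dp": [0, 0, 0], "roll": 0, "hand": 228},
  {"dp": [0, 0, 0], "roll": 0, "hand": 227},
  {"dp": [0, 0, 0], "roll": 0, "hand": 227},
  {"dp": [0, 0, 0], "roll": 0, "hand": 226},
  {"dp": [0, 0, 0], "roll": 0, "hand": 226},
  {"dp": [0, 0, 0], "roll": 0, "hand": 226},
])

```text
clock: 10.5
eef_pos: [585.7, 48.7, 115.2]
orientation: [-1.571, 0.0, 1.9]
ft_force: [-0.1, -0.6, -6.8]
finger_gap: 9.9
```

```bash
python3 -c "
from h import *;go([H[0],H[1],8])"; python3 snap.py side s10 220,140,400,320
```

```text
t 10.5 pos [585.7  48.7 115.2] ori [-1.5708  0.      1.8999] gap 9.9 F [-0.1 -0.6 -6.8] j [ 0.36  0.43 -0.24  0.   -0.9  -1.6 ]
dp mm [125.7 107.2  -0.6] roll 0.0001
```

View pics/s10.png

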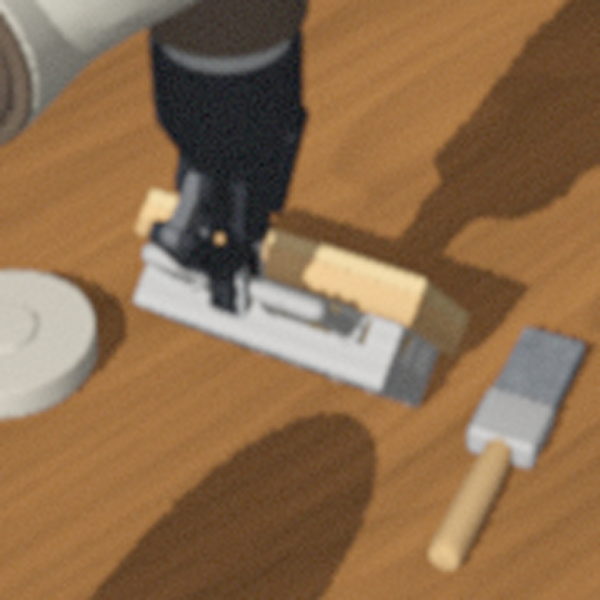

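Request:
move_arm([
  {"dp": [0, 0.001, 0], "roll": 0, "hand": 225},
  {"dp": [0, 0.001, 0], "roll": 0, "hand": 225},
  {"dp": [0, 0.001, 0], "roll": 0, "hand": 224},
  {"dp": [0, 0.001, 0], "roll": 0, "hand": 224},
  {"dp": [0, 0.001, 0], "roll": 0, "hand": 223},
  {"dp": [0, 0.001, 0], "roll": 0, "hand": 223},
  {"dp": [0, 0.001, 0], "roll": 0, "hand": 223},
  {"dp": [0, 0.001, 0], "roll": 0, "hand": 223},
])

```text
clock: 11.35
eef_pos: [586.0, 49.0, 114.8]
orientation: [-1.572, -0.0, 1.9]
ft_force: [-3.9, 2.3, 4.4]
finger_gap: 11.2
```

```bash
python3 -c "
from h import *;go([H[0],H[1],8])"; python3 snap.py side s11 220,140,400,320
```

```text
t 11.35 pos [586.   49.  114.8] ori [-1.5718 -0.      1.9002] gap 11.2 F [-3.9  2.3  4.4] j [ 0.36  0.43 -0.24 -0.   -0.9  -1.6 ]
dp mm [125.5 106.8  -0.2] roll 0.0002
```

View pics/s11.png

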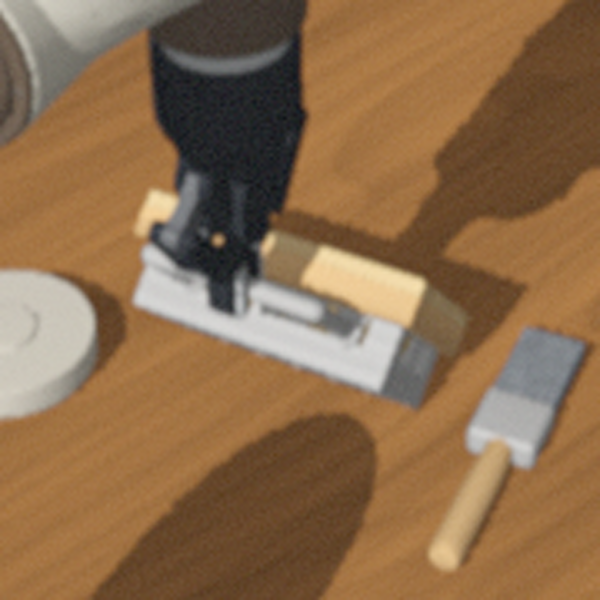

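Request:
move_arm([
  {"dp": [0, -0.001, 0], "roll": 0, "hand": 223},
  {"dp": [0, -0.002, 0], "roll": 0, "hand": 223},
  {"dp": [0, -0.003, 0], "roll": 0, "hand": 223},
  {"dp": [0, -0.003, 0], "roll": 0, "hand": 223},
  {"dp": [0, -0.003, 0], "roll": 0, "hand": 223},
  {"dp": [0, -0.003, 0], "roll": 0, "hand": 223},
  {"dp": [0, -0.003, 0], "roll": 0, "hand": 223},
  {"dp": [0, -0.003, 0], "roll": 0, "hand": 223},
])

```text
clock: 12.2
eef_pos: [585.5, 48.6, 116.9]
orientation: [-1.57, -0.0, 1.9]
ft_force: [-0.0, -0.6, -5.0]
finger_gap: 10.9
```

```bash
python3 -c "
from h import *;go([H[0],H[1],8])"; python3 snap.py side s12 220,140,400,320;python3 snap.py wrist w12
```

```text
t 12.2 pos [585.5  48.6 116.9] ori [-1.5702e+00 -2.0000e-04  1.8997e+00] gap 10.9 F [-0.  -0.6 -5. ] j [ 0.36  0.43 -0.24 -0.   -0.91 -1.6 ]
dp mm [125.7 109.   -0.9] roll -0.0
```

View pics/s12.png

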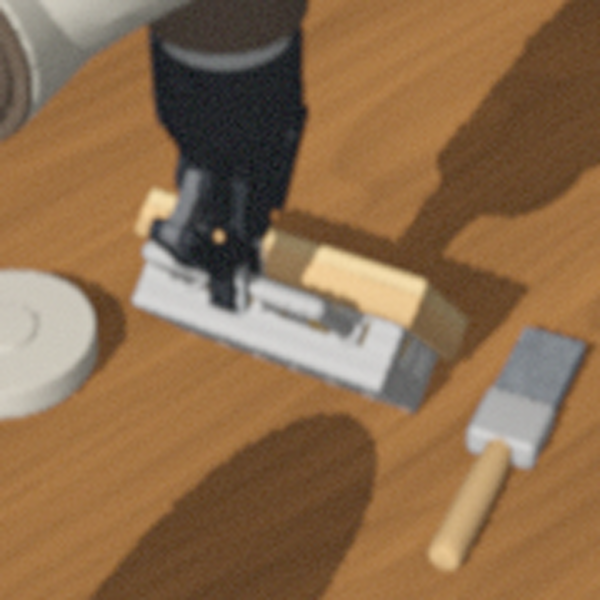

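View pics/w12.png

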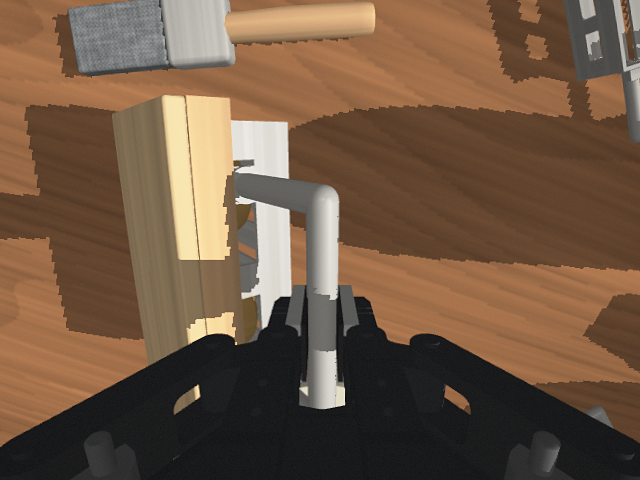

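Run:
```python
from h import *
t=pickle.load(open('pics/w12.pkl','rb'))
print([[-a,-b] for a,b in rows(np.linspace(54,74,9)[1:],path(54))], path(54),path(55.6))
```

```text
[[-0.0059, -0.0027], [-0.0119, -0.0052], [-0.0181, -0.0074], [-0.0243, -0.0093], [-0.0306, -0.011], [-0.037, -0.0123], [-0.0434, -0.0134], [-0.0498, -0.0143]] [-22.36999023 134.20791473] [-18.59719855 135.98082634]
```

Request:
move_arm([
  {"dp": [-0.006, -0.0017, 0], "roll": 0, "hand": 223},
  {"dp": [-0.012, -0.0042, 0], "roll": 0, "hand": 223},
  {"dp": [-0.018, -0.0064, 0], "roll": 0, "hand": 223},
  {"dp": [-0.024, -0.0083, 0], "roll": 0, "hand": 222},
  {"dp": [-0.0305, -0.01, 0], "roll": 0, "hand": 222},
  {"dp": [-0.037, -0.0113, 0], "roll": 0, "hand": 222},
  {"dp": [-0.043, -0.0124, 0], "roll": 0, "hand": 222},
  {"dp": [-0.05, -0.0133, 0], "roll": 0, "hand": 222},
])

```text
clock: 13.1
eef_pos: [602.5, 0.3, 132.4]
orientation: [-1.572, 0.001, 1.9]
ft_force: [-2.3, -0.4, 3.3]
finger_gap: 11.0
```

```bash
python3 -c "
from h import *;go([H[0],H[1],8])"; python3 snap.py side s13 220,140,400,320;python3 snap.py wrist w13
```

```text
t 13.1 pos [6.025e+02 3.000e-01 1.324e+02] ori [-1.5723e+00  1.4000e-03  1.9002e+00] gap 11.0 F [-2.3 -0.4  3.3] j [ 0.27  0.43 -0.19  0.   -0.95 -1.51]
dp mm [177.1 124.2  -0.2] roll 0.0001
```

View pics/s13.png

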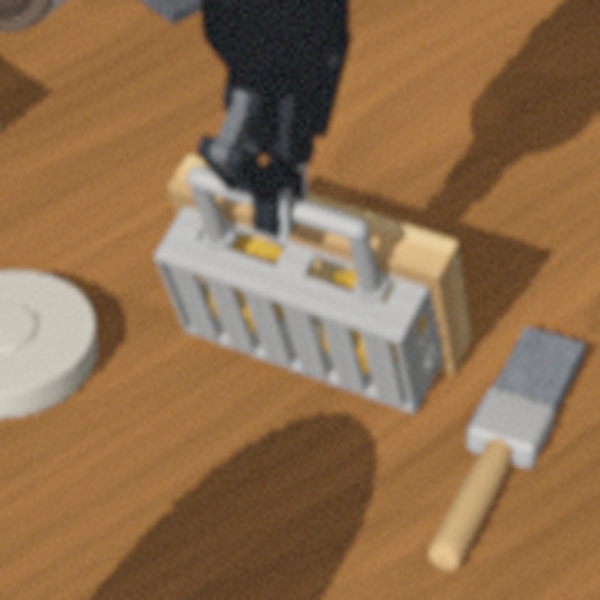

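View pics/w13.png

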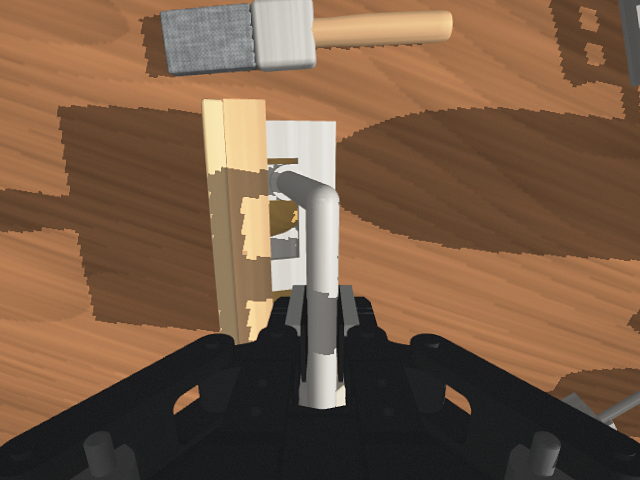

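Run:
```python
from h import *
for a,b in((75,95),(95,115)):print([[-x,-y] for x,y in rows(np.linspace(a,b,9)[1:],path(a))],path(a))
t=pickle.load(open('pics/s13.pkl','rb'));k=180/600
f=lambda a:(np.array(a,float)+.5)*k-.5+[220,140]
# basket underside corners (x,y,z=0): (-43,80) (155,258); (-43,-80) (405,337); (43,-80)(412,408)
pt=f([[155,258],[405,340],[412,410],[460,240],[450,372]])
L=np.array([[-43,80,0],[-43,-80,0],[43,-80,0],[-60,-88,65],[50.5,-88,65]])
hw=np.array([602.5,.3,151.4])
r=least_squares(lambda q:(proj(t,Wt(L,q[0],hw+q[1:4],YAW+q[4]))-pt).ravel(),[75,0,0,0,0]);print(r.x,r.fun.round(1))
q=r.x;print(Wt([[43,0,0],[50.5,0,38],[50.5,0,65]],q[0],hw+q[1:4],YAW+q[4]))
```

```text
[[-0.0065, -0.0004], [-0.013, -0.0013], [-0.0196, -0.0029], [-0.0262, -0.0041], [-0.0329, -0.0051], [-0.0397, -0.0058], [-0.0464, -0.0073], [-0.0533, -0.0086]] [ 30.06767185 148.72039164]
[[-0.0069, -0.001], [-0.0138, -0.0016], [-0.0208, -0.002], [-0.0277, -0.002], [-0.0347, -0.0018], [-0.0416, -0.0012], [-0.0485, -0.0004], [-0.0553, 0.0008]] [ 83.34396903 157.31115482]
[ 8.47545243e+01  2.34681450e+01 -3.25093049e+01 -3.00938454e+01
  6.86661657e-02] [ 1.2  0.7  0.1 -2.5 -1.9  4.5 -0.7  0.1  1.4 -2.9]
[[621.14675799 -20.72867058 -27.45522902]
 [636.06422254 -56.24997517 -31.44974671]
 [646.47483448 -81.03961129 -28.98132612]]
```

Run:
```python
from h import *
t=pickle.load(open('pics/s13.pkl','rb'));k=180/600
f=lambda a:(np.array(a,float)+.5)*k-.5+[220,140]
pt=f([[155,258],[405,340],[412,410],[460,240],[450,372]])
L=np.array([[-43,80,0],[-43,-80,0],[43,-80,0],[-60,-88,65],[50.5,-88,65]])
hw=np.array([602.5,.3,151.4])
for th in(70,74,78,82,86):
    r=least_squares(lambda q:np.r_[(proj(t,Wt(L,th,hw+q[:3],YAW+q[3]))-pt).ravel(),q[:3]/3],[0,0,0,0]);print(th,r.cost,r.x.round(3),r.fun.round(1)[:-3],Wt([[43,0,0],[50.5,0,38]],th,hw+r.x[:3])[:,2])
```

```text
70 90.69039917717146 [-0.882  5.899 -7.126 -0.032] [-0.6  0.2 -3.3  3.   0.3  2.2 -1.9  1.8  6.8 -9.7] [-2.75338674  3.19568405]
74 57.36287360165539 [-8.680e-01  2.118e+00 -4.591e+00 -4.000e-03] [-1.   0.2 -2.3  1.6 -0.4  3.4 -1.1  1.   5.4 -7.7] [-1.66289011  1.60186669]
78 37.54692218926493 [-0.732 -1.506 -2.255  0.025] [-1.4  0.3 -1.3  0.3 -1.   4.4 -0.5  0.2  4.1 -5.7] [-0.04799593  0.51654131]
82 30.16993656117966 [-0.456 -4.93  -0.121  0.056] [-1.7  0.4 -0.3 -1.2 -1.4  5.4 -0.1 -0.5  2.9 -3.7] [ 2.09140615 -0.04702653]
86 34.0543197765356 [-0.03  -8.116  1.807  0.087] [-2.1  0.5  0.7 -2.6 -1.7  6.2  0.2 -1.1  1.6 -1.7] [ 4.7518277  -0.07915667]
```

Run:
```python
from h import *
for a,b in((79,99),(99,119),(119,139)):print([[-x,-y] for x,y in rows(np.linspace(a,b,9)[1:],path(a))],path(a))
```

```text
[[-0.0066, -0.0017], [-0.0132, -0.003], [-0.0198, -0.0041], [-0.0266, -0.0049], [-0.0333, -0.0061], [-0.0401, -0.0075], [-0.047, -0.0086], [-0.0539, -0.0093]] [ 40.47048401 149.3716919 ]
[[-0.0069, -0.0005], [-0.0139, -0.0006], [-0.0208, -0.0005], [-0.0278, -0.0001], [-0.0347, 0.0007], [-0.0416, 0.0017], [-0.0484, 0.003], [-0.0551, 0.0047]] [ 94.37927957 158.69879276]
[[-0.0067, 0.0019], [-0.0133, 0.0041], [-0.0198, 0.0066], [-0.0261, 0.0094], [-0.0324, 0.0125], [-0.0385, 0.0158], [-0.0444, 0.0194], [-0.0502, 0.0232]] [149.52291775 154.03631994]
```

Request:
move_arm([
  {"dp": [-0.0066, -0.0025, 0], "roll": 0, "hand": 222},
  {"dp": [-0.0132, -0.004, 0], "roll": 0, "hand": 222},
  {"dp": [-0.0198, -0.005, 0], "roll": 0, "hand": 222},
  {"dp": [-0.0266, -0.006, 0], "roll": 0, "hand": 222},
  {"dp": [-0.0333, -0.007, 0], "roll": 0, "hand": 222},
  {"dp": [-0.04, -0.0085, 0], "roll": 0, "hand": 222},
  {"dp": [-0.047, -0.0095, 0], "roll": 0, "hand": 222},
  {"dp": [-0.054, -0.0103, 0], "roll": 0, "hand": 222},
])

```text
clock: 14.0
eef_pos: [619.3, -50.2, 141.1]
orientation: [-1.57, -0.0, 1.9]
ft_force: [-2.0, 2.5, 0.2]
finger_gap: 11.0
```

```bash
python3 -c "
from h import *;go([H[0],H[1],8])"; python3 snap.py side s14 220,140,400,320;python3 snap.py wrist w14
```

```text
t 14.0 pos [619.3 -50.2 141.1] ori [-1.5702e+00 -1.0000e-04  1.9000e+00] gap 11.0 F [-2.   2.5  0.2] j [ 0.18  0.45 -0.12 -0.   -1.   -1.42]
dp mm [230.2 133.1  -0.9] roll 0.0001
```

View pics/s14.png

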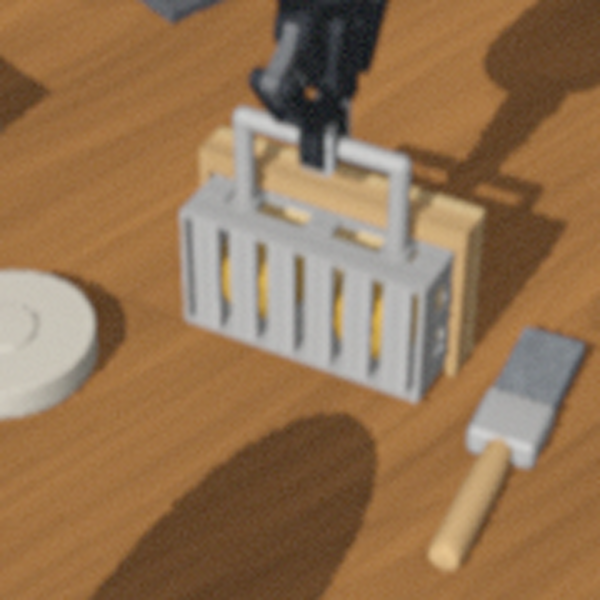

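View pics/w14.png

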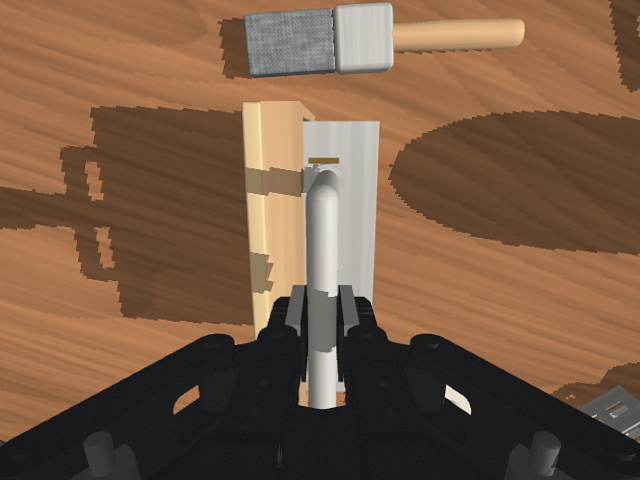

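Request:
move_arm([
  {"dp": [-0.0069, -0.001, 0], "roll": 0, "hand": 222},
  {"dp": [-0.0138, -0.0016, 0], "roll": 0, "hand": 222},
  {"dp": [-0.0208, -0.002, 0], "roll": 0, "hand": 222},
  {"dp": [-0.0277, -0.002, 0], "roll": 0, "hand": 222},
  {"dp": [-0.0347, -0.0018, 0], "roll": 0, "hand": 222},
  {"dp": [-0.0416, -0.0012, 0], "roll": 0, "hand": 222},
  {"dp": [-0.0416, -0.0012, 0], "roll": 0, "hand": 222},
  {"dp": [-0.0416, -0.0012, 0], "roll": 0, "hand": 222},
])

```text
clock: 14.9
eef_pos: [633.5, -90.6, 143.4]
orientation: [-1.572, 0.002, 1.9]
ft_force: [-3.0, 0.2, 5.8]
finger_gap: 11.1
```

```bash
python3 -c "
from h import *;go([H[0],H[1],8])"; python3 snap.py side s15 220,140,400,320;python3 snap.py wrist w15
```

```text
t 14.9 pos [633.5 -90.6 143.4] ori [-1.5722  0.002   1.8997] gap 11.1 F [-3.   0.2  5.8] j [ 0.11  0.48 -0.07  0.   -1.02 -1.35]
dp mm [ 2.732e+02  1.349e+02 -2.000e-01] roll -0.0
```

View pics/s15.png

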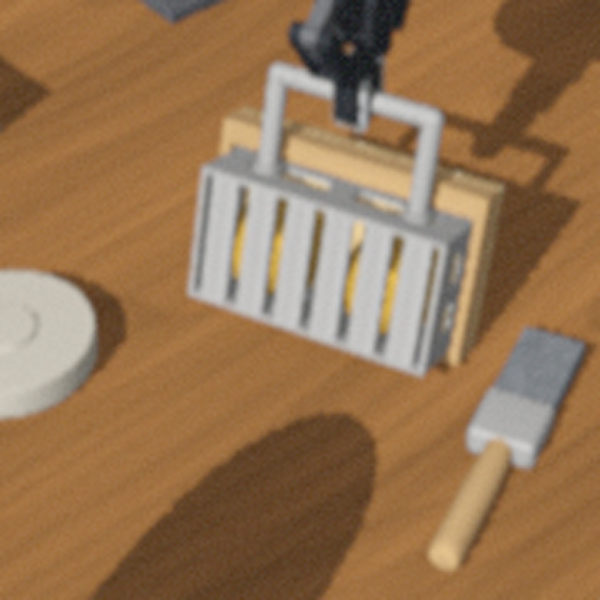

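View pics/w15.png

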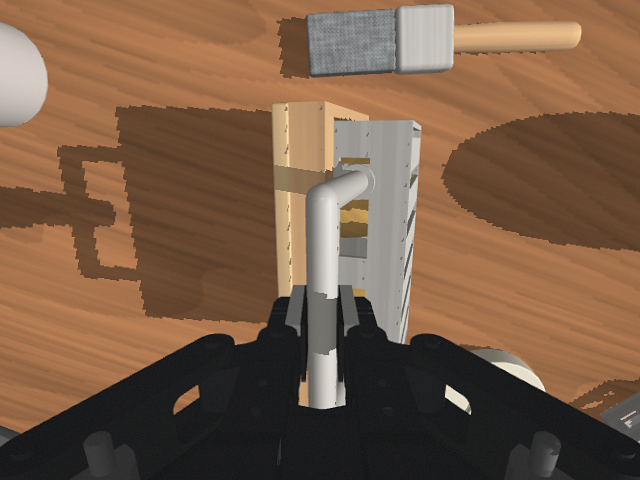

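Run:
```python
from h import *
for a,b in((110,130),(130,150),(150,168),(168,180)):print([[-x,-y] for x,y in rows(np.linspace(a,b,9)[1:],path(a))],path(a))
```

```text
[[-0.0069, 0.0009], [-0.0138, 0.002], [-0.0206, 0.0035], [-0.0273, 0.0052], [-0.0339, 0.0073], [-0.0405, 0.0096], [-0.0469, 0.0122], [-0.0532, 0.0151]] [124.92409993 158.5212955 ]
[[-0.0062, 0.0032], [-0.0122, 0.0066], [-0.0181, 0.0103], [-0.0239, 0.0142], [-0.0294, 0.0184], [-0.0348, 0.0229], [-0.0399, 0.0275], [-0.0449, 0.0324]] [178.16495241 143.42258324]
[[-0.0043, 0.0046], [-0.0084, 0.0093], [-0.0123, 0.0142], [-0.016, 0.0192], [-0.0195, 0.0244], [-0.0228, 0.0298], [-0.0258, 0.0352], [-0.0287, 0.0408]] [223.03092488 111.02499075]
[[-0.0018, 0.0038], [-0.0035, 0.0076], [-0.0051, 0.0114], [-0.0066, 0.0153], [-0.0079, 0.0193], [-0.0092, 0.0232], [-0.0104, 0.0272], [-0.0115, 0.0313]] [251.74524837  70.27011266]
```

Request:
move_arm([
  {"dp": [-0.0069, 0.0004, 0], "roll": 0, "hand": 223},
  {"dp": [-0.0138, 0.0015, 0], "roll": 0, "hand": 223},
  {"dp": [-0.0206, 0.003, 0], "roll": 0, "hand": 223},
  {"dp": [-0.0273, 0.0047, 0], "roll": 0, "hand": 223},
  {"dp": [-0.034, 0.0068, 0], "roll": 0, "hand": 223},
  {"dp": [-0.0405, 0.009, 0], "roll": 0, "hand": 223},
  {"dp": [-0.047, 0.0117, 0], "roll": 0, "hand": 223},
  {"dp": [-0.0532, 0.0146, 0], "roll": 0, "hand": 223},
])

```text
clock: 15.8
eef_pos: [651.1, -141.7, 128.8]
orientation: [-1.573, 0.003, 1.9]
ft_force: [-1.8, -2.4, 4.7]
finger_gap: 10.8
```

```bash
python3 -c "
from h import *;go([H[0],H[1],8])"; python3 snap.py side s16 220,140,420,340;python3 snap.py wrist w16
```

```text
t 15.8 pos [ 651.1 -141.7  128.8] ori [-1.5727  0.0031  1.8999] gap 10.8 F [-1.8 -2.4  4.7] j [ 0.03  0.53 -0.02  0.   -1.02 -1.27]
dp mm [327.4 119.7  -0. ] roll 0.0
```

View pics/s16.png

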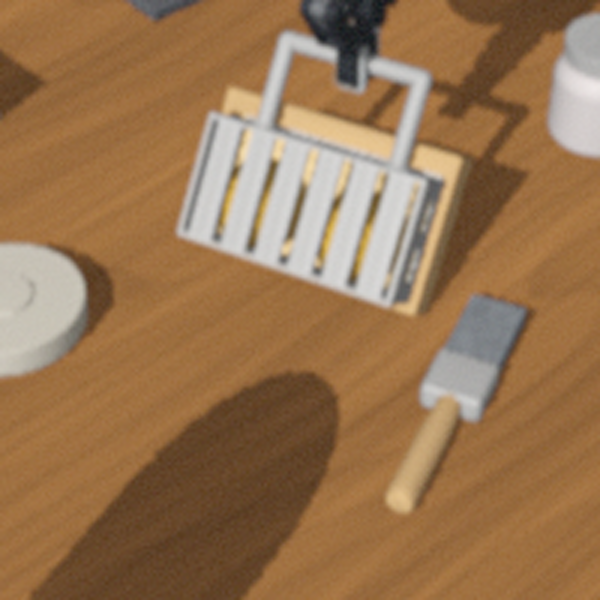

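View pics/w16.png

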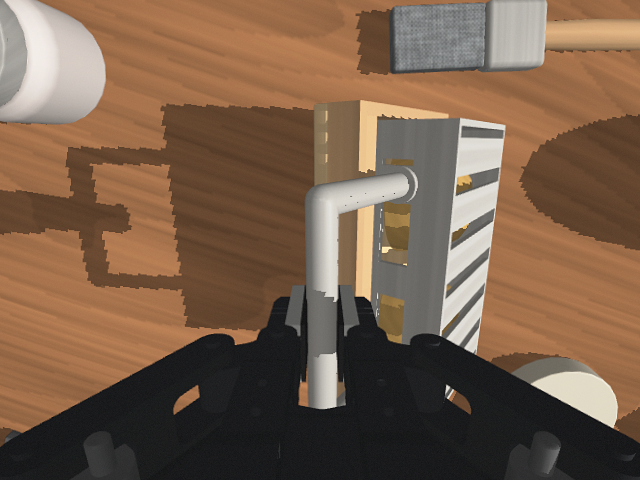

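Request:
move_arm([
  {"dp": [-0.0062, 0.0032, 0], "roll": 0, "hand": 224},
  {"dp": [-0.0122, 0.0066, 0], "roll": 0, "hand": 224},
  {"dp": [-0.0181, 0.0103, 0], "roll": 0, "hand": 224},
  {"dp": [-0.0239, 0.0142, 0], "roll": 0, "hand": 224},
  {"dp": [-0.0294, 0.0184, 0], "roll": 0, "hand": 224},
  {"dp": [-0.0348, 0.0229, 0], "roll": 0, "hand": 224},
  {"dp": [-0.04, 0.0275, 0], "roll": 0, "hand": 224},
  {"dp": [-0.045, 0.0324, 0], "roll": 0, "hand": 224},
])

```text
clock: 16.7
eef_pos: [666.3, -185.2, 96.5]
orientation: [-1.574, 0.005, 1.9]
ft_force: [-1.2, -5.1, 4.7]
finger_gap: 11.0
```

```bash
python3 -c "
from h import *;go([H[0],H[1],8])"; python3 snap.py side s17 220,140,420,340;python3 snap.py wrist w17
```

```text
t 16.7 pos [ 666.3 -185.2   96.5] ori [-1.5738  0.0047  1.8999] gap 11.0 F [-1.2 -5.1  4.7] j [-0.04  0.6   0.02  0.   -0.98 -1.21]
dp mm [3.734e+02 8.670e+01 3.000e-01] roll 0.0001
```

View pics/s17.png

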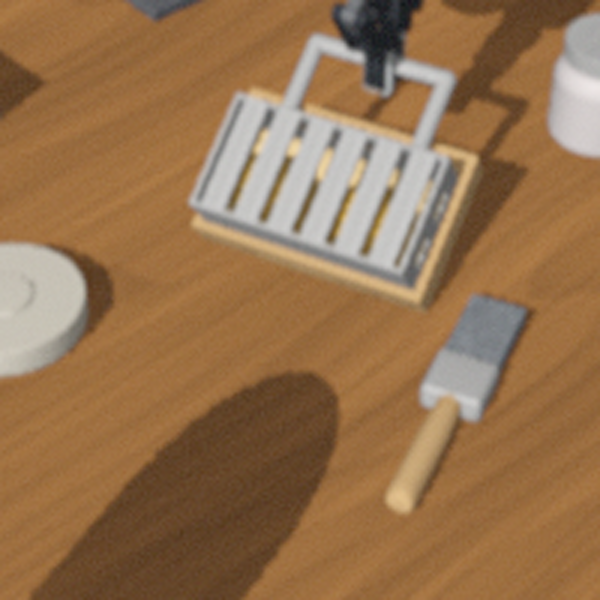

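View pics/w17.png

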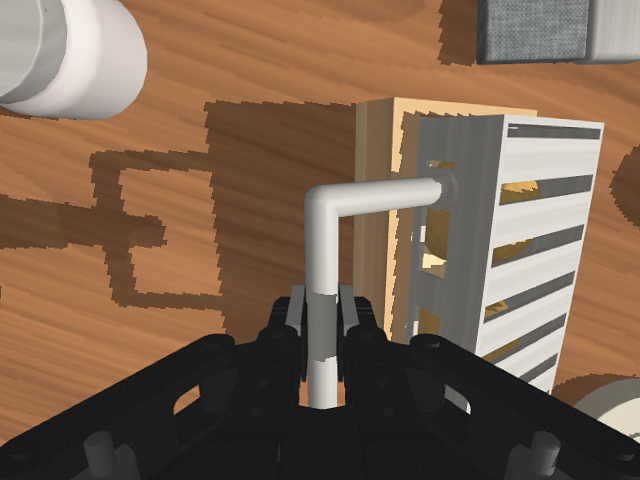

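Request:
move_arm([
  {"dp": [-0.0048, 0.0046, 0], "roll": 0, "hand": 224},
  {"dp": [-0.0092, 0.0093, 0], "roll": 0, "hand": 224},
  {"dp": [-0.0133, 0.0142, 0], "roll": 0, "hand": 224},
  {"dp": [-0.0172, 0.0192, 0], "roll": 0, "hand": 224},
  {"dp": [-0.0207, 0.0244, 0], "roll": 0, "hand": 224},
  {"dp": [-0.024, 0.0298, 0], "roll": 0, "hand": 224},
  {"dp": [-0.027, 0.0352, 0], "roll": 0, "hand": 224},
  {"dp": [-0.03, 0.0408, 0], "roll": 0, "hand": 224},
])

```text
clock: 17.6
eef_pos: [676.2, -212.7, 54.4]
orientation: [-1.575, 0.004, 1.9]
ft_force: [1.2, -4.8, 1.8]
finger_gap: 11.1
```

```bash
python3 -c "
from h import *;go([H[0],H[1],8])"; python3 snap.py side s18 220,140,420,340;python3 snap.py wrist w18
```

```text
t 17.6 pos [ 676.2 -212.7   54.4] ori [-1.5746  0.0037  1.9   ] gap 11.1 F [ 1.2 -4.8  1.8] j [-0.08  0.67  0.03  0.   -0.93 -1.17]
dp mm [402.5  44.9   0.7] roll 0.0001
```

View pics/s18.png

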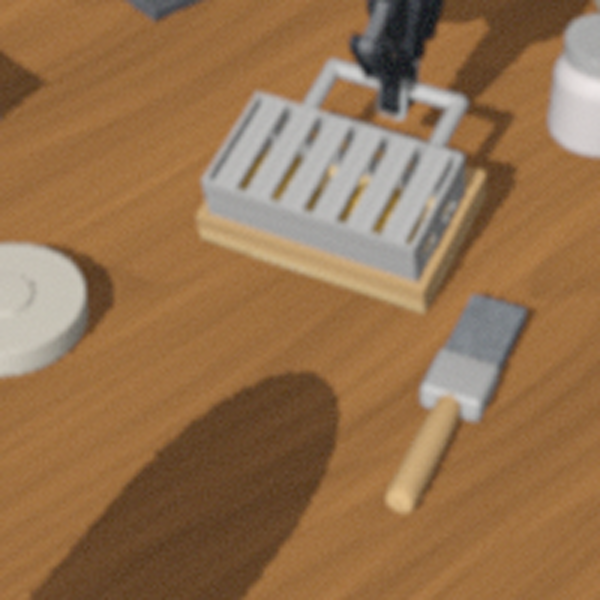

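View pics/w18.png

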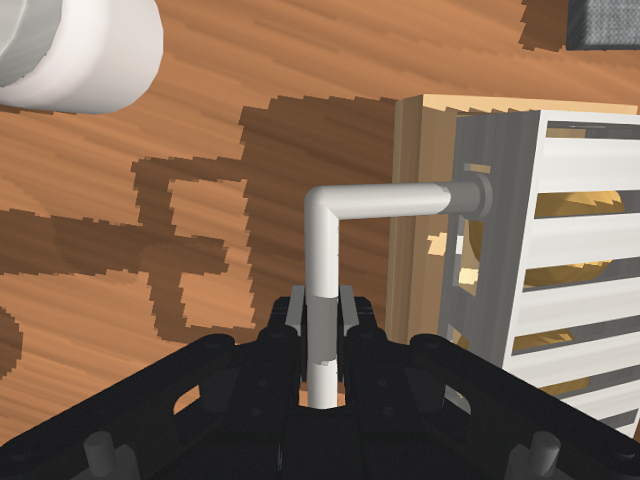

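Request:
move_arm([
  {"dp": [-0.0022, 0.0038, 0], "roll": 0, "hand": 224},
  {"dp": [-0.0045, 0.0076, 0], "roll": 0, "hand": 224},
  {"dp": [-0.0065, 0.0114, 0], "roll": 0, "hand": 224},
  {"dp": [-0.0082, 0.0153, 0], "roll": 0, "hand": 224},
  {"dp": [-0.0097, 0.0193, 0], "roll": 0, "hand": 224},
  {"dp": [-0.011, 0.0232, 0], "roll": 0, "hand": 224},
  {"dp": [-0.0124, 0.0272, 0], "roll": 0, "hand": 224},
  {"dp": [-0.0135, 0.03, 0], "roll": 0, "hand": 224},
])

```text
clock: 18.5
eef_pos: [678.3, -222.9, 23.4]
orientation: [-1.57, -0.001, 1.9]
ft_force: [0.8, -1.4, -0.5]
finger_gap: 10.9
```

```bash
python3 -c "
from h import *;go([H[0],H[1],8])"; python3 snap.py side s19 220,140,420,340;python3 snap.py wrist w19
```

```text
t 18.5 pos [ 678.3 -222.9   23.4] ori [-1.5703e+00 -8.0000e-04  1.8998e+00] gap 10.9 F [ 0.8 -1.4 -0.5] j [-0.09  0.71  0.03 -0.   -0.89 -1.15]
dp mm [412.6  15.7  -0.7] roll 0.0
```

View pics/s19.png

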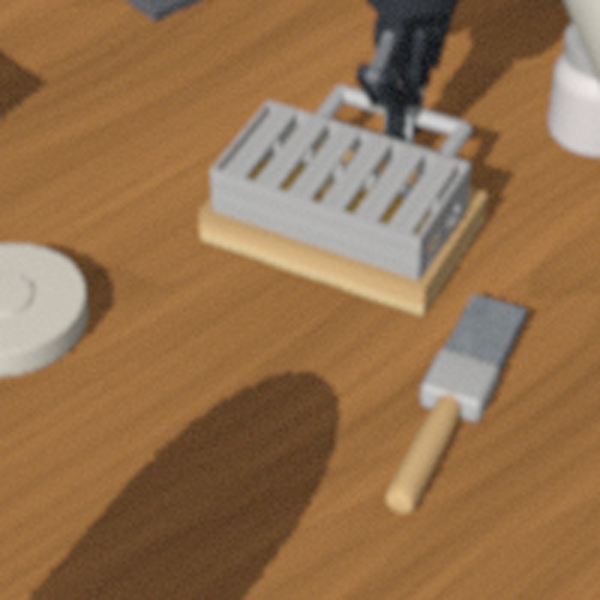

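View pics/w19.png

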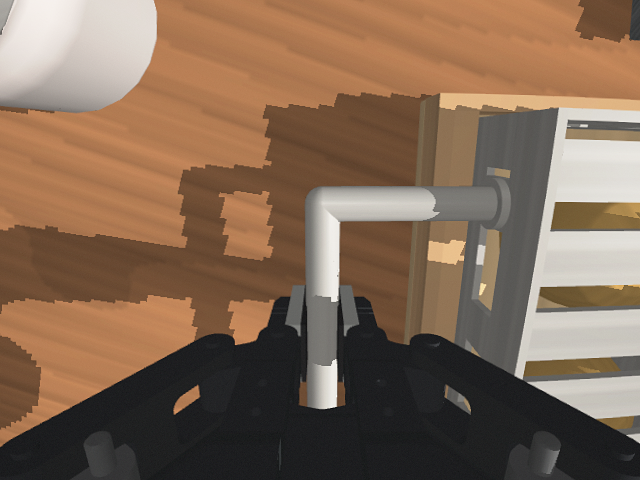

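Request:
move_arm([
  {"dp": [0, 0.0005, 0], "roll": 0, "hand": 224},
  {"dp": [0, 0.001, 0], "roll": 0, "hand": 224},
  {"dp": [0, 0.0015, 0], "roll": 0, "hand": 224},
  {"dp": [0, 0.002, 0], "roll": 0, "hand": 224},
  {"dp": [0, 0.0025, 0], "roll": 0, "hand": 224},
  {"dp": [0, 0.003, 0], "roll": 0, "hand": 224},
  {"dp": [0, 0.003, 0], "roll": 0, "hand": 224},
  {"dp": [0, 0.003, 0], "roll": 0, "hand": 224},
])

```text
clock: 19.4
eef_pos: [678.4, -223.3, 21.2]
orientation: [-1.571, -0.0, 1.9]
ft_force: [-0.7, -2.0, -0.1]
finger_gap: 10.8
```

```bash
python3 -c "
from h import *;go([H[0],H[1],8])"
```

```text
t 19.4 pos [ 678.4 -223.3   21.2] ori [-1.5706e+00 -1.0000e-04  1.8999e+00] gap 10.8 F [-0.7 -2.  -0.1] j [-0.09  0.72  0.03  0.   -0.88 -1.15]
dp mm [413.   13.2  -0.8] roll 0.0
```

Request:
move_arm([
  {"dp": [0, 0.001, 0], "roll": 0, "hand": 224},
  {"dp": [0, 0.002, 0], "roll": 0, "hand": 224},
  {"dp": [0, 0.003, 0], "roll": 0, "hand": 224},
  {"dp": [0, 0.003, 0], "roll": 0, "hand": 224},
  {"dp": [0, 0.003, 0], "roll": 0, "hand": 224},
  {"dp": [0, 0.003, 0], "roll": 0, "hand": 223},
  {"dp": [0, 0.003, 0], "roll": 0, "hand": 222},
  {"dp": [0, 0.003, 0], "roll": 0, "hand": 222},
])

```text
clock: 20.2
eef_pos: [678.8, -223.2, 18.2]
orientation: [-1.571, 0.0, 1.9]
ft_force: [1.6, -4.1, 0.5]
finger_gap: 11.1
```

```bash
python3 -c "
from h import *;go([H[0],H[1],8])"; python3 snap.py side s20 220,140,420,340;python3 snap.py top t20 270,170,470,330
```

```text
t 20.2 pos [ 678.8 -223.2   18.2] ori [-1.5713e+00  3.0000e-04  1.8999e+00] gap 11.1 F [ 1.6 -4.1  0.5] j [-0.09  0.72  0.02  0.   -0.88 -1.15]
dp mm [ 4.131e+02  1.010e+01 -4.000e-01] roll 0.0001
```

View pics/s20.png

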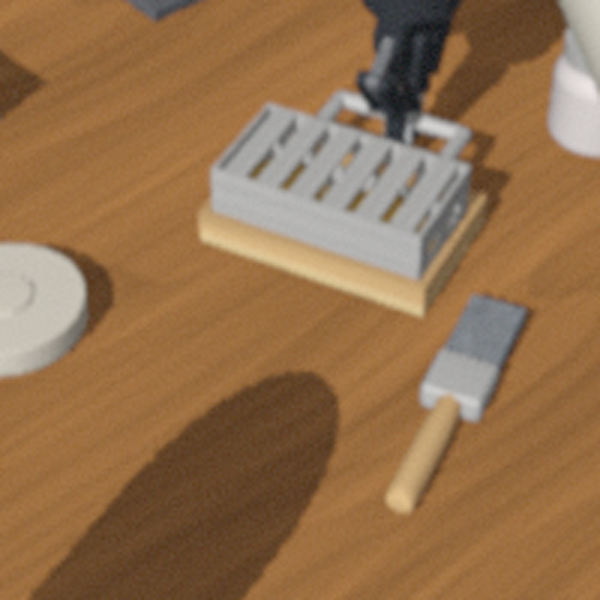

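View pics/t20.png

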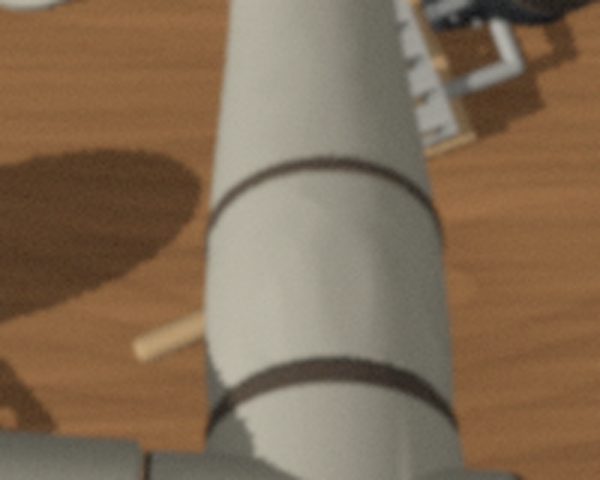

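Request:
move_arm([
  {"dp": [0, 0, 0], "roll": 0, "hand": 220},
  {"dp": [0, 0, 0], "roll": 0, "hand": 217},
  {"dp": [0, 0, 0], "roll": 0, "hand": 212},
  {"dp": [0, 0, 0], "roll": 0, "hand": 205},
  {"dp": [0, 0, 0], "roll": 0, "hand": 195},
  {"dp": [0, 0, 0], "roll": 0, "hand": 185},
  {"dp": [0, 0, 0], "roll": 0, "hand": 180},
  {"dp": [0, 0, 0], "roll": 0, "hand": 180},
])

```text
clock: 21.1
eef_pos: [678.5, -223.2, 18.2]
orientation: [-1.571, -0.0, 1.9]
ft_force: [-0.3, -0.3, -0.0]
finger_gap: 25.2
```

```bash
python3 -c "
from h import *;go([H[0],H[1],8])"; python3 snap.py side s21 220,140,420,340;python3 snap.py wrist w21
```

```text
t 21.1 pos [ 678.5 -223.2   18.2] ori [-1.5707e+00 -1.0000e-04  1.8999e+00] gap 25.2 F [-0.3 -0.3 -0. ] j [-0.09  0.72  0.02 -0.   -0.88 -1.15]
dp mm [412.9  10.2  -0.7] roll 0.0
```

View pics/s21.png

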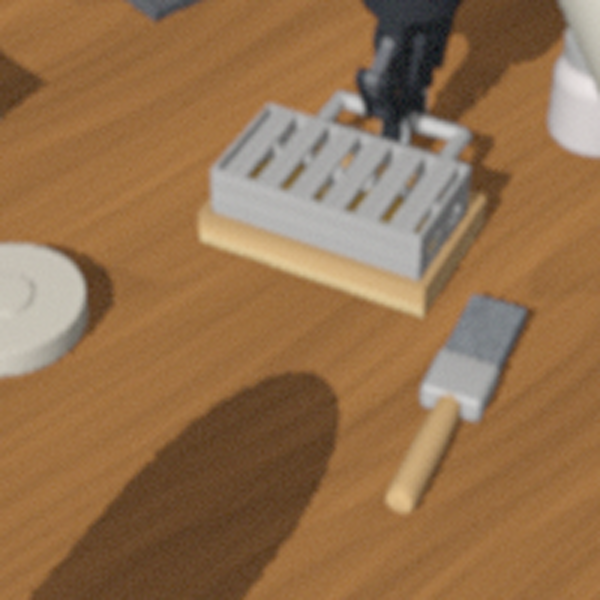

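View pics/w21.png

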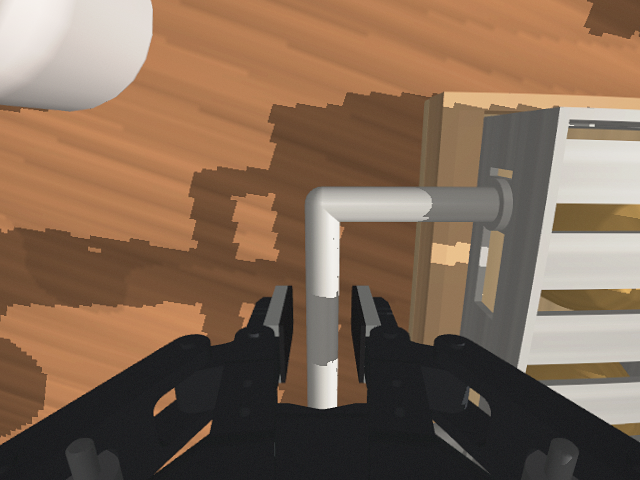

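Released, load at rest, force zero. Rise straight up.

Request:
move_arm([
  {"dp": [0, -0.015, 0], "roll": 0, "hand": 180},
  {"dp": [0, -0.03, 0], "roll": 0, "hand": 180},
  {"dp": [0, -0.05, 0], "roll": 0, "hand": 180},
  {"dp": [0, -0.08, 0], "roll": 0, "hand": 180},
  {"dp": [0, -0.11, 0], "roll": 0, "hand": 180},
  {"dp": [0, -0.14, 0], "roll": 0, "hand": 180},
  {"dp": [0, -0.16, 0], "roll": 0, "hand": 180},
  {"dp": [0, -0.16, 0], "roll": 0, "hand": 180},
])

```text
clock: 22.0
eef_pos: [680.8, -223.9, 185.0]
orientation: [-1.58, 0.006, 1.9]
ft_force: [0.2, -0.4, -0.1]
finger_gap: 25.1
```

Request:
move_arm([
  {"dp": [-0.04, -0.02, 0], "roll": 0, "hand": 180},
  {"dp": [-0.08, -0.04, 0], "roll": 0, "hand": 180},
  {"dp": [-0.12, -0.05, 0], "roll": 0, "hand": 180},
  {"dp": [-0.16, -0.05, 0.02], "roll": 0, "hand": 180},
  {"dp": [-0.2, -0.05, 0.04], "roll": 0, "hand": 180},
  {"dp": [-0.23, -0.05, 0.06], "roll": 0, "hand": 180},
  {"dp": [-0.25, -0.05, 0.08], "roll": 0, "hand": 180},
  {"dp": [-0.25, -0.05, 0.08], "roll": 0, "hand": 180},
])

```text
clock: 22.8
eef_pos: [680.7, -489.9, 227.0]
orientation: [-1.569, -0.001, 1.894]
ft_force: [-0.2, -0.3, 1.3]
finger_gap: 24.8
```

```bash
python3 -c "
from h import *;go([H[0],H[1],8])"; python3 snap.py side s22;python3 snap.py top t22
python3 - <<'E'
import cv2
a=cv2.imread('pics/s22.png')[140:290,240:420];cv2.imwrite('pics/s22z.png',cv2.resize(a,None,fx=4,fy=4,interpolation=cv2.INTER_CUBIC))
E
```

```text
t 22.8 pos [ 680.7 -489.9  227. ] ori [-1.5692e+00 -1.0000e-03  1.8942e+00] gap 24.8 F [-0.2 -0.3  1.3] j [-0.43  0.79  0.72  0.   -1.5  -0.82]
dp mm [666.4 219.5 -81.3] roll -0.0018
```

View pics/s22z.png

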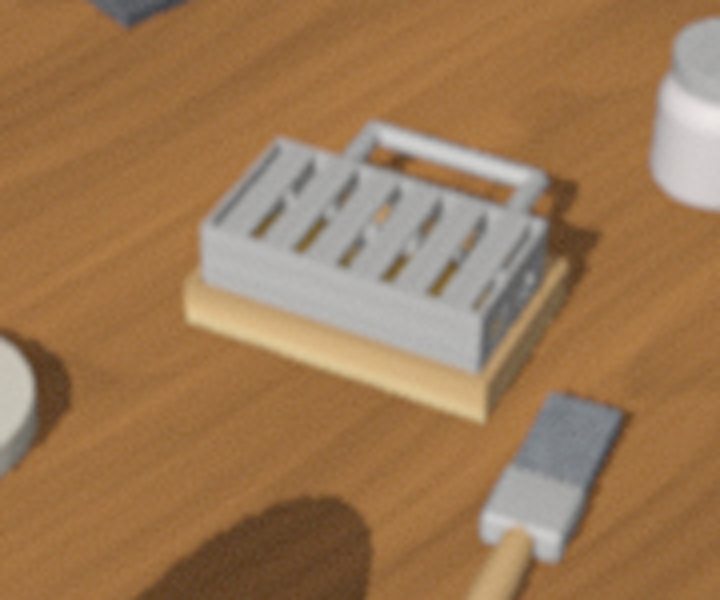

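View pics/t22.png

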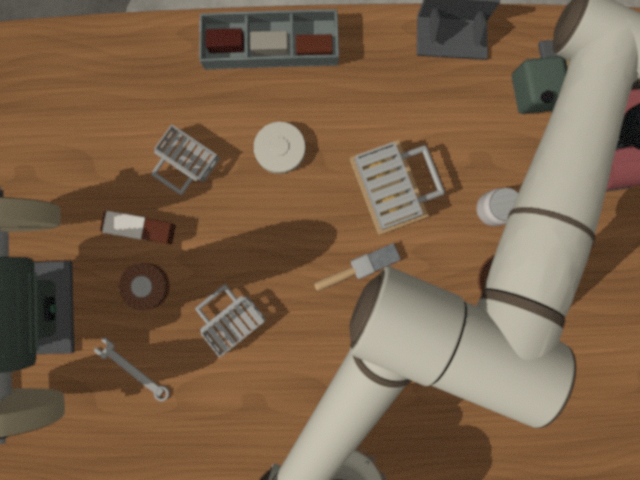

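Request:
move_arm([
  {"dp": [0.02, -0.02, 0], "roll": 0, "hand": 180},
  {"dp": [0.05, -0.03, 0], "roll": 0, "hand": 180},
  {"dp": [0.09, -0.03, 0], "roll": 0, "hand": 180},
  {"dp": [0.12, -0.03, 0.03], "roll": 0, "hand": 180},
  {"dp": [0.12, -0.03, 0.07], "roll": 0, "hand": 180},
  {"dp": [0.12, -0.03, 0.1], "roll": 0, "hand": 180},
  {"dp": [0.12, -0.03, 0.1], "roll": 0, "hand": 180},
  {"dp": [0.12, -0.03, 0.1], "roll": 0, "hand": 180},
])

```text
clock: 23.7
eef_pos: [550.5, -403.4, 259.3]
orientation: [-1.572, 0.001, 1.901]
ft_force: [0.5, -0.1, 0.0]
finger_gap: 25.5
```

```bash
python3 -c "
from h import *;go([H[0],H[1],8])"; python3 snap.py side s23 240,140,420,290;python3 snap.py top t23
python3 - <<'E'
import cv2
a=cv2.imread('pics/t23.png')[120:260,330:470];cv2.imwrite('pics/t23z.png',cv2.resize(a,None,fx=4,fy=4,interpolation=cv2.INTER_CUBIC))
from h import *
t=pickle.load(open('pics/s22.pkl','rb'))
f=lambda a:(np.array(a,float)+.5)/4-.5+[240,140]
pt=f([[203,225],[280,138],[546,225],[483,320]])   # basket underside corners (now top)
pb=f([[187,280],[488,378],[570,258]]); pg=f([[187,320],[487,422]])
for n,p,z in(('basket top',pt,65),('rim top',pb,27),('board bottom',pg,0)):
    P=np.array([unproj(t,u,z) for u in p]);print(n,P[:,:2].round(1).tolist(),[round(float(np.linalg.norm(P[i]-P[i-1])),1) for i in range(len(P))])
E
```

```text
t 23.7 pos [ 550.5 -403.4  259.3] ori [-1.5722e+00  9.0000e-04  1.9009e+00] gap 25.5 F [ 0.5 -0.1  0. ] j [-0.4   0.47  0.21 -0.   -1.31 -0.84]
dp mm [ 542.1  251.  -180.2] roll 0.0004
basket top [[705.3, -57.4], [732.4, -138.4], [581.0, -186.5], [552.6, -107.4]] [160.7, 85.4, 158.8, 84.0]
rim top [[712.5, -50.7], [548.5, -109.7], [582.6, -212.1]] [207.2, 174.4, 107.9]
board bottom [[712.1, -48.9], [544.9, -107.3]] [177.1, 177.1]
```

View pics/t23z.png

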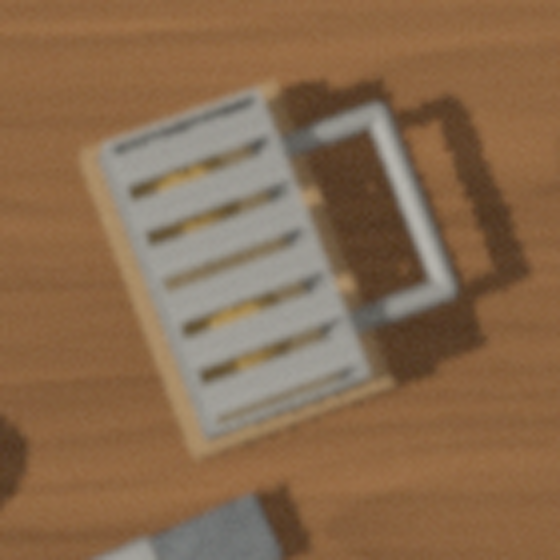

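View pics/t23.png

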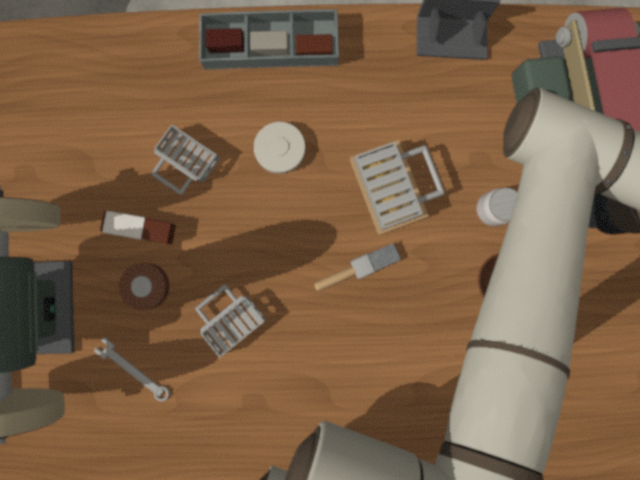

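```bash
python3 -c "
from cell import observe,finish_job
s=observe();print(s['joint_vel'].round(3));print(finish_job())"
```

```text
[ 0.001  0.016  0.005 -0.     0.     0.   ]
the job is handed in; nothing more can be done
None
```

I rolled the basket and board over the plain long side by the bow handle. The board now lies flat on the bench, with the basket upside down on it and both cups underneath. I let go, moved the arm clear and handed in at about 24 s.

- **Problem on the way:** At about 48° of tilt the full grip stopped the handle turning. The whole load hung about 20 mm above the bench. I lowered it back onto its edge and eased the grip until the bar could turn. I then finished the roll in small steps, and the forces I read at the end of each step stayed under about 7 N per axis.
- **Board and basket:** In the side view, the basket's upturned base measures about 160 x 85 mm at 65 mm height. That matches a basket seated flat on the board. The pictures showed the board against the mouth throughout.
- **Cups:** Brass shows at two places under the slats. I could not see the cups' full shape, so "domes up" is inferred from the roll rather than seen directly.
- **Bystanders:** The brush, felt wheel, wax bar, flap wheel and jar look unmoved in the top view. The arm mostly hid the bowl in the last pictures.
- **Contact:** When first reaching down for the handle, the gripper felt about 4 N sideways, most likely a finger link against the board's edge. Closing the fingers cleared it.
- **Near the sander:** While moving away, the gripper passed over the belt sander at about 227 mm, with no clear contact force. I moved it back before handing in.

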